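# Walk the hotplate home and lock it

### The job

The hotplate with its filled pot has been left standing out of its steel bay and is too heavy to lift: walk it back in, flat on the table, with gentle pushes under 25 N on its two near corners, until it stands square and bears firmly on the back stop, which is set a little differently each time. Do not push on its plastic control panel or knob, and let the pot stay upright where it stands on the cooking plate. Then swing both turn-buttons fully across behind the hotplate, force nothing, and leave everything else on the table where it is.

Things in the scene. Friction and masses are not known exactly. Their poses are not given: they have to be found in the camera images.
- bay: Fixed open bay of bent stainless sheet, the hotplate's parking place. Origin: on the table, where the hotplate's origin lies when home with the back stop at its deepest setting. x points into the bay, away from the robot; y left; z up; only place and yaw vary. Floor sheet flush with the table. Smooth: friction about 0.2.
- stop_bracket: Adjustable back stop across the bay's far end; origin and axes as the bay's. Its upright plate, 35 mm high, 256 mm wide, square to the bay, is clamped in slots: its face is anywhere from x = +110 to +120 mm, set differently each time and not measured: it must be felt. The plate does not yield. Home: the hotplate pressed on it along its whole far side.
- mouth_left (a point): Near end of the bay's left side cheek (30 mm high), at the bay's x = 0, y = +158 mm. From here it slants in to y = 130 mm at x = 60 mm and runs straight from there to the stop: 5 mm play on each side of the hotplate. A hotplate pushed at one corner can wedge between the cheeks; pushing the other corner frees it.
- mouth_right (a point): The same on the right, at the bay's x = 0, y = -158 mm.
- hotplate: White single electric hotplate, 240 mm deep (x), 250 mm wide (y), upright flat sides from 8 to 66 mm above the table, on four feet at x = +-95, y = +-100 mm. Origin: under its centre at table height; x forward, y left. Near face (robot's side) at x = -120 mm. 1.9 kg +-20 %, plus 0.9 kg of pot: pushing it along takes about 6 to 12 N. 
- corner_left (a point): The hotplate's near left vertical edge, half-way up (37 mm above the table), at x = -120, y = +125 mm of the hotplate; axes as the hotplate's. From y = 70 to 125 mm the near face is bare housing that may be pushed. Home, it lies at the bay's x = -130 to -120 mm, as the stop is set.
- corner_right (a point): The same on the right, at x = -120, y = -125 mm of the hotplate.
- plate_centre (a point): Centre of the top of the dark round cooking plate (185 mm diameter), at x = +20, y = 0, z = 78 mm of the hotplate.
- panel: Black plastic control panel on the hotplate's near face: 140 mm wide (y = -70 to +70 mm), 46 mm high, 6 mm proud, with a knob of 38 mm diameter in its middle standing 25 mm out from the near face. Not to be pushed on. Origin: centre of its back, on the near face, 38 mm above the table.
- pot_foot (a point): Centre of the underside of the lidded steel pot standing on the cooking plate: 160 mm diameter, 115 mm to the lid, 139 mm with the lid's knob, side handles reaching 113 mm out to left and right. z is the pot's own axis. It starts within 10 mm of the plate's centre.
- button_left (a joint): Left turn-button, a level steel finger 12 mm wide, 26 to 38 mm above the table, end 75 mm from its pivot. 0 = open: pointing outwards, 145 deg counter-clockwise from the bay's +x. Grows as it swings counter-clockwise seen from above (inwards past the robot's side) to its stop at 2.18 rad = closed, square behind the hotplate. Starts at 0 to 0.25. Needs about 2 N at 50 mm, stays where left.
- button_right (a joint): Right turn-button, the mirror image: 0 = open, pointing outwards, 145 deg clockwise from the bay's +x; grows as it swings clockwise seen from above, to its stop at 2.18 rad = closed.
- pivot_left (a point): Pivot of the left turn-button, on its upright axis 32 mm above the table, at the bay's x = -138.5, y = +158 mm, on a post of 8 mm radius; bolt head up to 43 mm. Closed, the button's face is at the bay's x = -132.5 mm: 2.5 to 12.5 mm behind the near face of a hotplate that is home; one further out blocks it.
- pivot_right (a point): Pivot of the right turn-button, at the bay's x = -138.5, y = -158 mm.
- button_left_tip (a point): End of the left turn-button, middle of its thickness (32 mm above the table). Closed, it lies at the bay's x = -138.5, y = +83 mm.
- button_right_tip (a point): End of the right turn-button, 32 mm above the table.
- beer_bottle: Bystander: brown bottle, 62 mm diameter, 235 mm high, left of the bay. Origin under its centre.
- drink_cup: Bystander: white plastic cup, 72 mm diameter, 95 mm high, to the left, nearer the robot than the bay.
- mustard_jar: Bystander: jar, 68 mm diameter, 85 mm high, right of the bay.
- serving_spoon: Bystander: steel serving spoon, 240 mm long, lying on the table to the right, beside the bay.
- board_knife: Bystander: kitchen knife with wooden handle, 240 mm long, 14 mm high, lying on the table to the left, beside the bay.
Things that resemble listed ones, but are neither listed nor needed, are in the scene too. Leave any orange look-alike of the part that bears pot_foot alone.

How it is judged (in metres and radians):
On the way, in this order (a step that is already met when the one before it is completed fails the run):
1. the hotplate bears on the back stop, square (within 0.02 rad) (contact force between hotplate and stop_bracket above 3 N and angle between the x axis of hotplate and the x axis of bay, either way round below 0.02 rad), for 0.05 s.
2. both turn-buttons are swung across (value of joint each of button_left, button_right above 2.05 rad), for 0.2 s.
At the end, for the whole second after the job is handed in: After it has been pressed home on the back stop, the hotplate stands square in the bay (within 0.02 rad), not over 13.5 mm from the deepest home, both turn-buttons are closed (above 2.05 of 2.18 rad), the pot stands upright within 30 mm of the plate's centre and nothing moves (all of step 2 and angle between the x axis of hotplate and the x axis of bay, either way round below 0.02 rad and x of hotplate in the frame of bay above -0.0135 m and angle between pot_foot's own z axis and vertical below 0.05 rad and distance between pot_foot and plate_centre below 0.03 m and linear speed of hotplate below 0.01 m/s); the robot touches nothing.
It fails at once if the hotplate, the bay or a turn-button is pushed with more than 25 N (contact force between the fingers and hotplate above 25 N or contact force between the fingers and bay above 25 N).
It fails at once if the plastic control panel or knob is pushed with more than 3 N (contact force between the fingers and panel above 3 N).
It fails at once if the pot slides off its place (30 mm from the plate's centre) or tips (distance between pot_foot and plate_centre above 0.03 m or angle between pot_foot's own z axis and vertical above 0.15 rad).
It fails at once if the hotplate is tipped or lifted (angle between hotplate's own z axis and vertical above 0.06 rad or height (world z) of hotplate above 0.015 m).
It fails at once if a bystander is moved by more than 20 mm (distance of any of beer_bottle, drink_cup, mustard_jar, serving_spoon, board_knife from where it was at the start of the episode above 0.02 m).
It also fails if it takes over 72 s, if anything falls off the work surface, if the arm or the gripper's body presses on something with over 40 N, if the wrist force passes 120 N, or if a joint passes its speed limit or range.

### The arm

A 6-joint arm with a two-finger parallel gripper is mounted at the origin on the work surface. World frame = base frame: x ahead of the robot, y to its left, z up, the work surface at z = 0. Lengths are in m, angles in degrees, forces in N, time in s.
With the tool pointing down it reaches from about 0.35 to 0.875 m from the base axis. Payload 4.2 kg.
Tool frame: the origin (TCP) lies at the very end of the fingers, on their centre line; the grasp point (between the pads) lies 19 mm behind it (arm.hold_point_z is the distance from the TCP to the grasp point, in m); z points along the fingers, y is the line along which they close (so a half turn about z gives the same grasp; the last joint's range is limited). The gripper opens to 87 mm and grips with 3 to 60 N. Pads are 19 mm wide; open, the fingers measure 117 mm over their backs; the gripper's body (75 mm by 190 mm) begins 51 mm behind the grasp point.
Start: joints at [-59.897, 22.042, 0.453, 0, -68.411, -14.817], TCP at [0.165, -0.603, 0.189] pointing down, gripper open.
Joint ranges: [-179.83, 179.83], [-69.29, 118.12], [-61.27, 80.66], [-181.25, 117.63], [-171.15, -9.14], [-177.46, 177.46]. Speed limits (degrees/s): [159.86, 159.86, 180, 180, 180, 180].

### API

Orientations are given as a 3x3 rotation matrix whose columns are the frame's x, y, z axes.
In Python, from cell import state, optics, ticket, arm gives the robot as it stands. The module is installed in compiled form; this text tells all that it offers.
- The arm moves only by the shell command python3 -m pendant 'ROWS' [FORCE]. ROWS is JSON, a list of rows, each a list of 7 numbers: the shift along the tool's x, y, z in mm, then the turn, a rotation vector about the tool's x, y, z in degrees, then the opening in per cent of the stroke, from 0 (shut) to 100 (fully open). A call has 1 to 12 rows; each row shifts and turns the commanded pose from where the row before left it, along the tool's axes as they then stand; what a row does not reach is not made up. A row lasts 1/12 s, in which the tool goes at most 41.7 mm and 7.16 degrees, less where a joint would pass 70% of its speed; a pose out of reach is approached as far as the arm can. A call with a gripper value outside its range is refused whole. The fingers move at their own pace and stop on an object; FORCE is the grip in N (left out, the last holds). Time passes only in rows, so rows that do not move let the fingers close. It gives the time, the measured TCP pose, the force, the opening and the grip force at its end, in the units of the state.
- state(): the state, without advancing time (a new reading comes with each control period).
- optics.grab_frame(name): name is "scene" or "top"; returns a dict with "image" (480x640x3 uint8, red, green, blue), "fov_y" (degrees; the focal length in pixels is half the picture's height over the tangent of half this angle, whatever the lens; pixels are square), "cx", "cy" (the principal point, pixels), "origin" and "attitude" of the camera in the world. Camera axes: x right, y up, looking along -z (the intrinsics and any distortion apply to the point x, -y, -z); pixel columns grow to the right and rows downward; lengths in m; the calibration is good to about 2 mm. A picture is of the moment at which its call begins. There is no depth.
- ticket.finish_job(): hands the job in; it is judged then, once.
The state is a dict: "time_s": time; "joint_positions": joint angles; "joint_vel": joint speeds; "effort": joint torques, N m; "eef_pos": TCP position; "tcp_rot": TCP orientation; "force": force on the tool from outside, world axes, zero at the start; "torque": the same for the moment, N m; "grip_width": finger opening in m; "grasp_force": force on a finger pad.
Only numpy, scipy, OpenCV 4.12 (cv2) and the standard library are available. Lean on these libraries where they do the work, as an engineer would, in place of code of your own. Each camera call takes 0.05 s, during which the arm holds its last target. There are 200 camera calls.

## Working session

There is one attempt and no reset: what is moved stays moved. The work goes in short steps, Python scripts to look and compute and a shell command to move; the robot and the scene stay as the last step left them, time stands still between calls to the robot, and variables do not carry over. Pictures are saved under pics/ and viewed, at most 10 in all, crops included, and the job is handed in when it is done.

```bash
mkdir -p pics
cat > h.py <<'E'
import numpy as np, cv2
from cell import state, optics, ticket, arm
def grab(n):
    f=optics.grab_frame(n); return f
def ray(f,u,v):
    F=240/np.tan(np.radians(f["fov_y"])/2)
    d=np.array([(u-f["cx"])/F,-(v-f["cy"])/F,-1.])
    return np.array(f["origin"]),np.array(f["attitude"])@d
def onz(f,u,v,z):
    o,d=ray(f,u,v); return o+d*(z-o[2])/d[2]
def proj(f,p):
    F=240/np.tan(np.radians(f["fov_y"])/2)
    c=np.array(f["attitude"]).T@(np.array(p)-np.array(f["origin"]))
    return f["cx"]+F*c[0]/-c[2], f["cy"]-F*c[1]/-c[2]
E
python3 - <<'E'
from h import *
import pickle
for n in("scene","top"):
    f=grab(n); print(n,{k:(np.round(v,4).tolist() if k!="image" else v.shape) for k,v in f.items()})
    cv2.imwrite(f"pics/{n}0.png",f["image"][:,:,::-1]); pickle.dump(f,open(f"{n}0.pkl","wb"))
s=state(); print({k:np.round(v,3).tolist() for k,v in s.items()}); print(arm.hold_point_z)
E
```

```text
scene {'image': (480, 640, 3), 'fov_y': 47.4005, 'cx': 322.7187, 'cy': 246.8663, 'origin': [1.1169, 0.4406, 1.2156], 'attitude': [[-0.5589, -0.6982, 0.4474], [0.8291, -0.4615, 0.3157], [-0.0139, 0.5473, 0.8368]]}
top {'image': (480, 640, 3), 'fov_y': 49.818, 'cx': 327.226, 'cy': 246.2329, 'origin': [0.3975, 0.0095, 1.3596], 'attitude': [[-0.0155, 0.9947, -0.102], [-0.9998, -0.0139, 0.0162], [0.0147, 0.1023, 0.9946]]}
{'time_s': 0.1, 'joint_positions': [-59.896, 22.088, 0.389, -0.028, -68.413, -14.816], 'joint_vel': [0.055, -0.12, 0.243, 0.024, -0.003, 0.031], 'effort': [-0.0, -39.169, 18.794, 4.232, 0.013, -0.0], 'eef_pos': [0.165, -0.602, 0.188], 'tcp_rot': [[-0.965, -0.263, -0.001], [-0.263, 0.965, 0.002], [0.0, 0.002, -1.0]], 'force': [-0.707, -0.177, 0.34], 'torque': [-0.0, 0.029, -0.039], 'grasp_force': 0.0, 'grip_width': 0.087}
0.0187
```

View pics/top0.png

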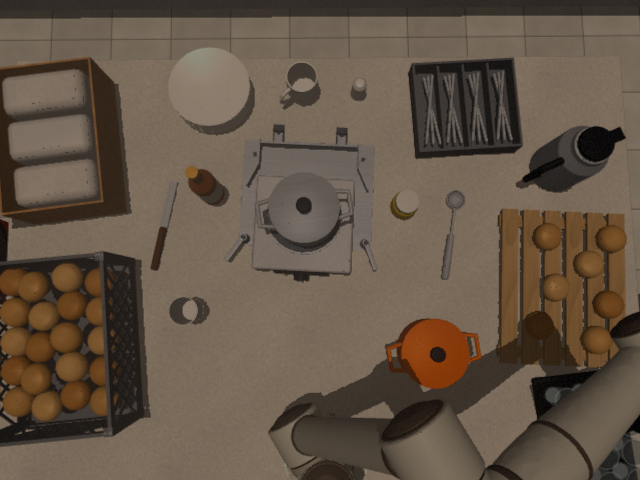

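View pics/scene0.png

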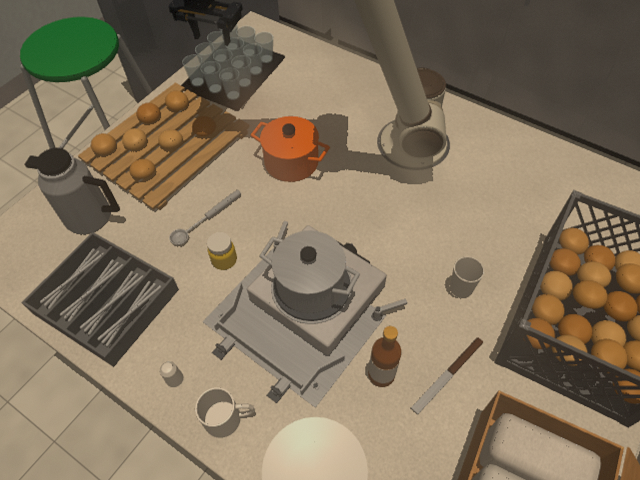

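The top view shows the hotplate at about (303,225) and the steel pot on it at (304,210). The bay spans columns 243-373 and rows 140-270, with turn-button pivots near (244,240) and (365,242). The orange pot at (437,352) is the look-alike and will be left alone. I'll enlarge the bay region to confirm.

Run:
```python
from h import *
im=cv2.imread("pics/top0.png")[115:290,215:400]
im=cv2.convertScaleAbs(im,alpha=1.3)
cv2.imwrite("pics/crop0.png",cv2.resize(im,None,fx=3.4,fy=3.4,interpolation=cv2.INTER_CUBIC))
```

```text
(no output)
```

View pics/crop0.png

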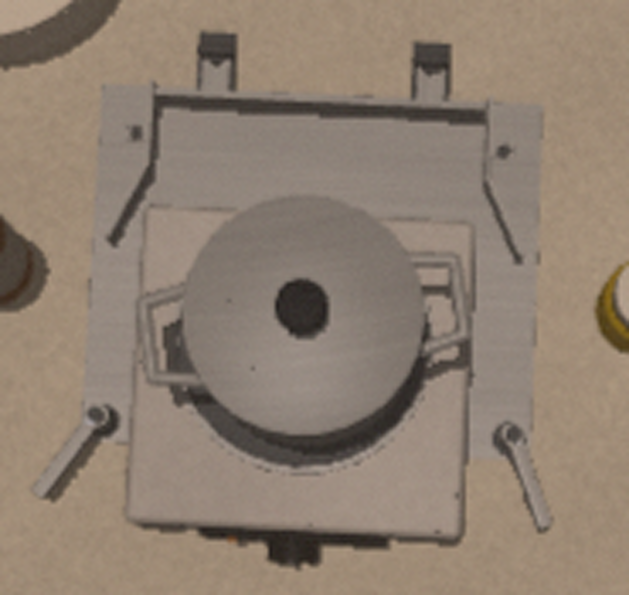

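```bash
cat > m.py <<'E'
from h import *
import pickle
f=pickle.load(open("top0.pkl","rb"))
c=lambda x,y,z: onz(f,(x+.5)/3.4+214.5,(y+.5)/3.4+114.5,z)
PL=c(97,411,.043);PR=c(511,433,.043)
CL=c(129,521,.066);CR=c(462,541,.066);FL=c(149,207,.066);FR=c(474,224,.066)
ML=c(113,243,.030);MR=c(520,262,.030)
TL=c(42,492,.038);TR=c(544,528,.038)
for n,p in dict(PL=PL,PR=PR,CL=CL,CR=CR,FL=FL,FR=FR,ML=ML,MR=MR,TL=TL,TR=TR).items(): print(n,np.round(p,4))
y=(PL-PR)[:2]; print("piv dist",np.linalg.norm(y)); 
yaw=np.arctan2(-y[0],y[1]); y2=(ML-MR)[:2]; yb2=np.arctan2(-y2[0],y2[1]); print("bay yaw",np.degrees(yaw),np.degrees(yb2),np.linalg.norm(y2))
B=np.array([[np.cos(yaw),-np.sin(yaw)],[np.sin(yaw),np.cos(yaw)]])
O=(PL+PR)[:2]/2-B@[-.1385,0]; O2=(ML+MR)[:2]/2; print("bay",O,O2)
h=(CL-CR)[:2]; d=(FL+FR-CL-CR)[:2]/2; hy=[np.degrees(np.arctan2(-h[0],h[1])),np.degrees(np.arctan2(d[1],d[0]))]
print("hot yaw",hy,np.linalg.norm(h),np.linalg.norm(d)); C=(CL+CR+FL+FR)[:2]/4; print(C,"in bay",B.T@(C-O))
for n,p in dict(CL=CL,CR=CR,TL=TL,TR=TR).items(): print(n,"bay",np.round(B.T@(p[:2]-O),4))
E
python3 m.py
python3 - <<'E'
from h import *
import pickle
f=pickle.load(open("top0.pkl","rb"))
print("cup",onz(f,184,310,.0),onz(f,190,310,.095),"bottle",onz(f,192,175,.235),"jar",onz(f,407,203,.085),"potknob",onz(f,304,205,.217),"orange",onz(f,437,350,.1))
E
```

```text
PL [0.5631 0.2028 0.043 ]
PR [ 0.5421 -0.109   0.043 ]
CL [0.4784 0.1758 0.066 ]
CR [ 0.4601 -0.0689  0.066 ]
FL [0.7137 0.1607 0.066 ]
FR [ 0.6978 -0.0827  0.066 ]
ML [0.6946 0.1926 0.03  ]
MR [ 0.6759 -0.1201  0.03  ]
TL [0.5029 0.2447 0.038 ]
TR [ 0.4703 -0.1326  0.038 ]
piv dist 0.31244690036924616
bay yaw -3.85011004660269 -3.422010274404467 0.3132395419216162
bay [0.69078704 0.03761867] [0.68523498 0.03624331]
hot yaw [np.float64(-4.278888011862568), np.float64(-3.497622342226491)] 0.24544221581385667 0.2369293740359822
[0.58746048 0.04623748] in bay [-0.10367208  0.00166134]
CL bay [-0.2212  0.1237]
CR bay [-0.2231 -0.1218]
TL bay [-0.2014  0.194 ]
TR bay [-0.2086 -0.1847]
cup [0.37542107 0.36244215 0.        ] [0.37673378 0.32332161 0.095     ] bottle [0.67528321 0.28761152 0.235     ] jar [ 0.63438001 -0.21297959  0.085     ] potknob [0.60823846 0.0414274  0.217     ] orange [ 0.27182467 -0.27154853  0.1       ]
```

```bash
python3 -m pendant '[[0,0,0,0,0,6.3,0],[0,0,0,0,0,6.3,0],[0,0,0,0,0,6.3,0],[-14,36,0,0,0,0,0],[-14,36,0,0,0,0,0],[-14,36,0,0,0,0,0],[-14,36,0,0,0,0,0],[-14,36,0,0,0,0,0],[-14,36,0,0,0,0,0],[-14,36,0,0,0,0,0],[-14,36,0,0,0,0,0],[-14,36,0,0,0,0,0]]' 10
```

```text
time_s: 1.1
eef_pos: [0.311, -0.2856, 0.1884]
tcp_rot: [[-0.998, 0.064, -0.0], [0.064, 0.998, 0.0], [0.0, 0.0, -1.0]]
force: [1.3, 0.3, -0.1]
grip_width: 0.0146
grasp_force: 0.0
```

```bash
cat > where.py <<'E'
from h import *
s=state(); p=s["eef_pos"]; yaw=np.radians(-3.65); B=np.array([[np.cos(yaw),-np.sin(yaw)],[np.sin(yaw),np.cos(yaw)]])
R=np.array(s["tcp_rot"]); print("t",s["time_s"],"bay mm",np.round(1000*B.T@(np.array(p[:2])-[.689,.037]),1),"z",round(p[2]*1000,1),"toolyaw",np.degrees(np.arctan2(-R[0,1],R[1,1])).round(2),"tilt",R[:2,2].round(3),"F bay",np.round(B.T@np.array(s["force"])[:2],1))
E
python3 where.py
```

```text
t 1.1 bay mm [-356.7 -346. ] z 188.4 toolyaw -3.64 tilt [-0.  0.] F bay [1.3 0.4]
```

```bash
python3 -m pendant '[[-13,35,0,0,0,0,0],[-13,35,0,0,0,0,0],[-13,35,0,0,0,0,0],[-13,35,0,0,0,0,0],[-13,35,0,0,0,0,0],[-13,35,0,0,0,0,0],[-8,20,34,0,0,0,0],[0,0,34,0,0,0,0],[0,0,34,0,0,0,0],[0,0,34,0,0,0,0],[0,0,28,0,0,0,0],[0,0,0,0,0,0,0]]'; python3 where.py
```

```text
time_s: 2.1
eef_pos: [0.4064, -0.0641, 0.02]
tcp_rot: [[-0.998, 0.064, -0.012], [0.064, 0.998, -0.002], [0.012, -0.003, -1.0]]
force: [-0.2, 0.6, 0.3]
grip_width: 0.0008
grasp_force: 0.0
t 2.1 bay mm [-275.6 -118.8] z 20.0 toolyaw -3.68 tilt [-0.012 -0.002] F bay [-0.3  0.6]
```

Run:
```python
from h import *
f=grab("top"); im=f["image"][115:290,215:400,::-1]
cv2.imwrite("pics/crop1.png",cv2.resize(cv2.convertScaleAbs(im,alpha=1.3),None,fx=3.4,fy=3.4,interpolation=cv2.INTER_CUBIC))
```

```text
(no output)
```

View pics/crop1.png

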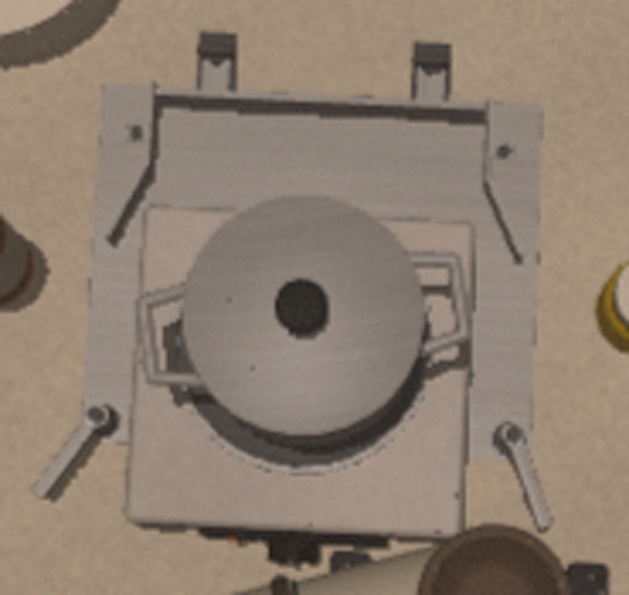

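The crop shows the gripper just behind the near right corner at about (480,560). The hotplate is unmoved.

```bash
python3 -m pendant '[[-15,18,0,0,0,0,0],[-15,0,0,0,0,0,0],[-3,0,0,0,0,0,0],[-2,0,0,0,0,0,0],[-2,0,0,0,0,0,0],[-2,0,0,0,0,0,0],[-2,0,0,0,0,0,0]]'; python3 where.py
```

```text
time_s: 2.73
eef_pos: [0.4517, -0.0484, 0.0248]
tcp_rot: [[-0.998, 0.064, -0.002], [0.064, 0.998, -0.0], [0.002, -0.0, -1.0]]
force: [-4.1, 1.4, 2.1]
grip_width: 0.0006
grasp_force: 2.3
t 2.7333 bay mm [-231.4 -100.3] z 24.8 toolyaw -3.67 tilt [-0.002 -0.   ] F bay [-4.2  1.1]
```

```bash
python3 -m pendant '[[-2,0,0,0,0,0,0],[-2,0,0,0,0,0,0],[-2,0,0,0,0,0,0],[-2,0,0,0,0,0,0]]'; python3 where.py;python3 -m pendant '[[-2,0,0,0,0,0,0],[-2,0,0,0,0,0,0]]'; python3 where.py
```

```text
time_s: 3.07
eef_pos: [0.4554, -0.05, 0.0238]
tcp_rot: [[-0.998, 0.064, -0.012], [0.064, 0.998, -0.002], [0.011, -0.003, -1.0]]
force: [-8.7, -1.9, 6.5]
grip_width: 0.0004
grasp_force: 4.1
t 3.0667 bay mm [-227.5 -101.7] z 23.8 toolyaw -3.69 tilt [-0.012 -0.002] F bay [-8.6 -2.5]
time_s: 3.23
eef_pos: [0.4591, -0.0505, 0.0237]
tcp_rot: [[-0.998, 0.064, -0.012], [0.064, 0.998, -0.002], [0.012, -0.003, -1.0]]
force: [-9.1, -2.5, 6.1]
grip_width: 0.0008
grasp_force: 4.2
t 3.2333 bay mm [-223.9 -101.9] z 23.7 toolyaw -3.69 tilt [-0.012 -0.002] F bay [-9.  -3.1]
```

```bash
python3 -m pendant '[[41,0,0,0,0,0,0],[0,40,0,0,0,0,0],[0,40,0,0,0,0,0],[0,40,0,0,0,0,0],[0,40,0,0,0,0,0],[0,40,0,0,0,0,0],[-14,0,0,0,0,0,0],[-10,0,0,0,0,0,0],[-3,0,0,0,0,0,0],[-2,0,0,0,0,0,0],[-2,0,0,0,0,0,0],[-2,0,0,0,0,0,0]]'; python3 where.py;python3 -m pendant '[[-2,0,0,0,0,0,0],[-3,0,0,0,0,0,0]]'; python3 where.py
```

```text
time_s: 4.23
eef_pos: [0.4683, 0.1495, 0.0242]
tcp_rot: [[-0.998, 0.066, -0.004], [0.066, 0.998, -0.001], [0.003, -0.001, -1.0]]
force: [-8.7, 3.8, 4.1]
grip_width: 0.0004
grasp_force: 4.3
t 4.2333 bay mm [-227.4   98.3] z 24.2 toolyaw -3.78 tilt [-0.004 -0.001] F bay [-9.   3.3]
time_s: 4.4
eef_pos: [0.4718, 0.1494, 0.0242]
tcp_rot: [[-0.998, 0.065, -0.006], [0.065, 0.998, -0.002], [0.006, -0.002, -1.0]]
force: [-7.6, 3.2, 3.7]
grip_width: 0.0002
grasp_force: 3.9
t 4.4 bay mm [-223.9   98.3] z 24.2 toolyaw -3.75 tilt [-0.006 -0.002] F bay [-7.8  2.7]
```

```bash
python3 -m pendant '[[-3,0,0,0,0,0,0],[-3,0,0,0,0,0,0],[-3,0,0,0,0,0,0],[-3,0,0,0,0,0,0]]'; python3 where.py;python3 -m pendant '[[41,0,0,0,0,0,0],[6,-40,0,0,0,0,0],[0,-40,0,0,0,0,0],[0,-40,0,0,0,0,0],[0,-40,0,0,0,0,0],[0,-40,0,0,0,0,0],[-14,0,0,0,0,0,0],[-16,0,0,0,0,0,0],[-2,0,0,0,0,0,0],[-2,0,0,0,0,0,0],[-2,0,0,0,0,0,0],[-2,0,0,0,0,0,0]]'; python3 where.py;python3 -m pendant '[[-3,0,0,0,0,0,0],[-3,0,0,0,0,0,0]]'; python3 where.py
```

```text
time_s: 4.73
eef_pos: [0.4837, 0.1486, 0.0241]
tcp_rot: [[-0.998, 0.066, -0.006], [0.066, 0.998, -0.002], [0.006, -0.002, -1.0]]
force: [-7.2, 3.7, 3.4]
grip_width: 0.0006
grasp_force: 3.9
t 4.7333 bay mm [-212.    98.3] z 24.1 toolyaw -3.76 tilt [-0.006 -0.002] F bay [-7.4  3.2]
time_s: 5.73
eef_pos: [0.4644, -0.0487, 0.0244]
tcp_rot: [[-0.998, 0.063, -0.001], [0.063, 0.998, -0.0], [0.001, -0.0, -1.0]]
force: [0.3, 0.5, -0.3]
grip_width: 0.0003
grasp_force: 0.0
t 5.7333 bay mm [-218.7  -99.8] z 24.4 toolyaw -3.6 tilt [-0.001 -0.   ] F bay [0.3 0.5]
time_s: 5.9
eef_pos: [0.4689, -0.049, 0.0242]
tcp_rot: [[-0.998, 0.063, -0.005], [0.063, 0.998, -0.0], [0.005, -0.001, -1.0]]
force: [-7.1, 2.3, 5.0]
grip_width: 0.0003
grasp_force: 3.6
t 5.9 bay mm [-214.2  -99.9] z 24.2 toolyaw -3.61 tilt [-0.005 -0.   ] F bay [-7.2  1.9]
```

```bash
python3 -m pendant '[[-3,0,0,0,0,0,0],[-3,0,0,0,0,0,0],[-3,0,0,0,0,0,0],[-3,0,0,0,0,0,0],[-3,0,0,0,0,0,0],[-3,0,0,0,0,0,0]]'; python3 where.py;python3 -m pendant '[[41,0,0,0,0,0,0],[6,40,0,0,0,0,0],[0,40,0,0,0,0,0],[0,40,0,0,0,0,0],[0,40,0,0,0,0,0],[0,40,0,0,0,0,0],[-14,0,0,0,0,0,0],[-18,0,0,0,0,0,0],[-2,0,0,0,0,0,0],[-2,0,0,0,0,0,0],[-2,0,0,0,0,0,0],[-2,0,0,0,0,0,0]]'; python3 where.py;python3 -m pendant '[[-3,0,0,0,0,0,0],[-3,0,0,0,0,0,0],[-3,0,0,0,0,0,0]]'; python3 where.py
```

```text
time_s: 6.4
eef_pos: [0.4834, -0.0515, 0.0236]
tcp_rot: [[-0.998, 0.064, -0.012], [0.064, 0.998, -0.002], [0.012, -0.003, -1.0]]
force: [-7.3, -3.7, 4.8]
grip_width: 0.0005
grasp_force: 4.1
t 6.4 bay mm [-199.5 -101.4] z 23.6 toolyaw -3.65 tilt [-0.012 -0.002] F bay [-7.1 -4.2]
time_s: 7.4
eef_pos: [0.492, 0.149, 0.024]
tcp_rot: [[-0.998, 0.065, -0.005], [0.065, 0.998, -0.001], [0.005, -0.001, -1.0]]
force: [-8.0, 4.6, 3.7]
grip_width: 0.0005
grasp_force: 3.9
t 7.4 bay mm [-203.7   99.3] z 24.0 toolyaw -3.7 tilt [-0.005 -0.001] F bay [-8.3  4.1]
time_s: 7.65
eef_pos: [0.5003, 0.1481, 0.0241]
tcp_rot: [[-0.998, 0.064, -0.006], [0.064, 0.998, -0.002], [0.006, -0.002, -1.0]]
force: [-7.8, 2.9, 4.3]
grip_width: 0.0004
grasp_force: 3.8
t 7.65 bay mm [-195.4   98.9] z 24.1 toolyaw -3.69 tilt [-0.006 -0.002] F bay [-8.   2.4]
```

```bash
python3 -m pendant '[[-3,0,0,0,0,0,0],[-3,0,0,0,0,0,0],[-3,0,0,0,0,0,0]]'; python3 where.py;python3 -m pendant '[[41,0,0,0,0,0,0],[6,-40,0,0,0,0,0],[0,-40,0,0,0,0,0],[0,-40,0,0,0,0,0],[0,-40,0,0,0,0,0],[0,-40,0,0,0,0,0],[-14,0,0,0,0,0,0],[-19,0,0,0,0,0,0],[-2,0,0,0,0,0,0],[-2,0,0,0,0,0,0],[-2,0,0,0,0,0,0],[-2,0,0,0,0,0,0]]'; python3 where.py;python3 -m pendant '[[-3,0,0,0,0,0,0],[-3,0,0,0,0,0,0],[-3,0,0,0,0,0,0]]'; python3 where.py
```

```text
time_s: 7.9
eef_pos: [0.509, 0.1475, 0.024]
tcp_rot: [[-0.998, 0.065, -0.007], [0.065, 0.998, -0.002], [0.006, -0.002, -1.0]]
force: [-7.3, 2.6, 4.2]
grip_width: 0.0005
grasp_force: 3.8
t 7.9 bay mm [-186.7   98.8] z 24.0 toolyaw -3.71 tilt [-0.007 -0.002] F bay [-7.4  2.2]
time_s: 8.9
eef_pos: [0.4932, -0.0504, 0.0244]
tcp_rot: [[-0.998, 0.063, -0.001], [0.063, 0.998, -0.0], [0.001, -0.0, -1.0]]
force: [-0.0, 0.6, -0.6]
grip_width: 0.0006
grasp_force: 0.0
t 8.9 bay mm [-189.8  -99.7] z 24.4 toolyaw -3.6 tilt [-0.001 -0.   ] F bay [-0.1  0.6]
time_s: 9.15
eef_pos: [0.4976, -0.0518, 0.0238]
tcp_rot: [[-0.998, 0.063, -0.011], [0.063, 0.998, -0.002], [0.011, -0.002, -1.0]]
force: [-8.6, -2.1, 5.7]
grip_width: 0.0005
grasp_force: 4.2
t 9.15 bay mm [-185.3 -100.8] z 23.8 toolyaw -3.64 tilt [-0.011 -0.002] F bay [-8.4 -2.7]
```

Run:
```python
from h import *
f=grab("top"); im=f["image"][115:290,215:400,::-1]
cv2.imwrite("pics/crop2.png",cv2.resize(cv2.convertScaleAbs(im,alpha=1.3),None,fx=3.4,fy=3.4,interpolation=cv2.INTER_CUBIC))
```

```text
(no output)
```

View pics/crop2.png

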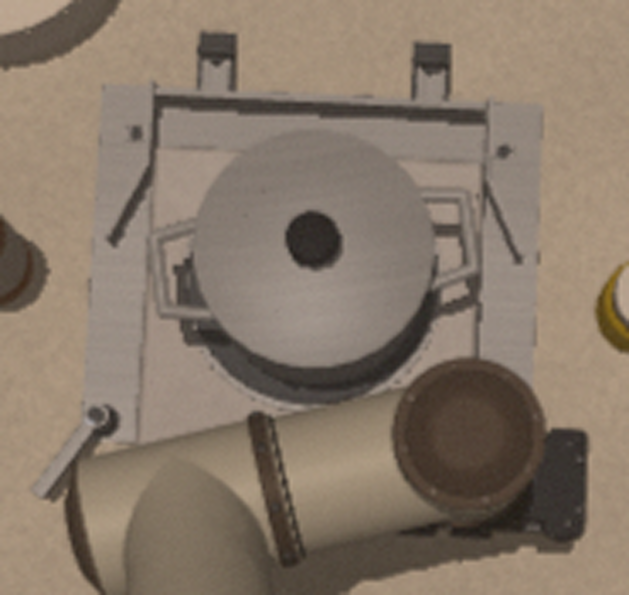

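The far edge is now between the cheeks, near (156,146) to (478,158), roughly centred. The pot is still on the plate and the buttons are untouched.

```bash
python3 -m pendant '[[-3,0,0,0,0,0,0],[-3,0,0,0,0,0,0],[-3,0,0,0,0,0,0],[-3,0,0,0,0,0,0]]'; python3 where.py;python3 -m pendant '[[41,0,0,0,0,0,0],[6,40,0,0,0,0,0],[0,40,0,0,0,0,0],[0,40,0,0,0,0,0],[0,40,0,0,0,0,0],[0,40,0,0,0,0,0],[-14,0,0,0,0,0,0],[-18,0,0,0,0,0,0],[-2,0,0,0,0,0,0],[-2,0,0,0,0,0,0],[-2,0,0,0,0,0,0],[-2,0,0,0,0,0,0]]'; python3 where.py;python3 -m pendant '[[-3,0,0,0,0,0,0],[-3,0,0,0,0,0,0]]'; python3 where.py
```

```text
time_s: 9.53
eef_pos: [0.5092, -0.053, 0.0236]
tcp_rot: [[-0.998, 0.063, -0.012], [0.063, 0.998, -0.002], [0.012, -0.003, -1.0]]
force: [-7.4, -2.8, 5.0]
grip_width: 0.0006
grasp_force: 4.1
t 9.5333 bay mm [-173.7 -101.3] z 23.6 toolyaw -3.64 tilt [-0.012 -0.002] F bay [-7.2 -3.2]
time_s: 10.53
eef_pos: [0.5177, 0.1475, 0.024]
tcp_rot: [[-0.998, 0.064, -0.005], [0.064, 0.998, -0.001], [0.005, -0.001, -1.0]]
force: [-8.9, 4.0, 3.8]
grip_width: 0.0003
grasp_force: 4.0
t 10.5333 bay mm [-178.    99.3] z 24.0 toolyaw -3.69 tilt [-0.005 -0.001] F bay [-9.1  3.4]
time_s: 10.7
eef_pos: [0.5231, 0.1469, 0.024]
tcp_rot: [[-0.998, 0.064, -0.006], [0.064, 0.998, -0.001], [0.006, -0.002, -1.0]]
force: [-6.7, 3.8, 3.9]
grip_width: 0.0004
grasp_force: 3.7
t 10.7 bay mm [-172.6   99.1] z 24.0 toolyaw -3.68 tilt [-0.006 -0.001] F bay [-6.9  3.3]
```

```bash
python3 -m pendant '[[-3,0,0,0,0,0,0],[-3,0,0,0,0,0,0],[-2,0,0,0,0,0,0]]'; python3 where.py;python3 -m pendant '[[41,0,0,0,0,0,0],[6,-40,0,0,0,0,0],[0,-40,0,0,0,0,0],[0,-40,0,0,0,0,0],[0,-40,0,0,0,0,0],[0,-40,0,0,0,0,0],[-14,0,0,0,0,0,0],[-22,0,0,0,0,0,0],[-2,0,0,0,0,0,0],[-2,0,0,0,0,0,0],[-2,0,0,0,0,0,0],[-2,0,0,0,0,0,0]]'; python3 where.py;python3 -m pendant '[[-3,0,0,0,0,0,0],[-3,0,0,0,0,0,0]]'; python3 where.py
```

```text
time_s: 10.95
eef_pos: [0.5311, 0.1462, 0.024]
tcp_rot: [[-0.998, 0.065, -0.006], [0.065, 0.998, -0.001], [0.006, -0.002, -1.0]]
force: [-7.5, 2.8, 4.0]
grip_width: 0.0003
grasp_force: 3.8
t 10.95 bay mm [-164.5   99. ] z 24.0 toolyaw -3.7 tilt [-0.006 -0.001] F bay [-7.7  2.3]
time_s: 11.95
eef_pos: [0.5181, -0.0521, 0.0244]
tcp_rot: [[-0.998, 0.063, -0.001], [0.063, 0.998, -0.0], [0.001, -0.0, -1.0]]
force: [0.1, -0.5, 0.2]
grip_width: 0.0003
grasp_force: 1.8
t 11.95 bay mm [-164.9  -99.8] z 24.4 toolyaw -3.61 tilt [-0.001 -0.   ] F bay [ 0.1 -0.5]
time_s: 12.12
eef_pos: [0.5198, -0.053, 0.0239]
tcp_rot: [[-0.998, 0.063, -0.011], [0.063, 0.998, -0.001], [0.011, -0.002, -1.0]]
force: [-8.6, -1.4, 6.9]
grip_width: 0.0003
grasp_force: 4.3
t 12.1167 bay mm [-163.2 -100.6] z 23.9 toolyaw -3.64 tilt [-0.011 -0.001] F bay [-8.5 -1.9]
```

```bash
python3 -m pendant '[[-3,0,0,0,0,0,0],[-3,0,0,0,0,0,0],[-2,0,0,0,0,0,0]]'; python3 where.py;python3 -m pendant '[[41,0,0,0,0,0,0],[6,40,0,0,0,0,0],[0,40,0,0,0,0,0],[0,40,0,0,0,0,0],[0,40,0,0,0,0,0],[0,40,0,0,0,0,0],[-14,0,0,0,0,0,0],[-20,0,0,0,0,0,0],[-2,0,0,0,0,0,0],[-2,0,0,0,0,0,0],[-2,0,0,0,0,0,0],[-2,0,0,0,0,0,0]]'; python3 where.py;python3 -m pendant '[[-3,0,0,0,0,0,0],[-3,0,0,0,0,0,0]]'; python3 where.py
```

```text
time_s: 12.37
eef_pos: [0.5274, -0.054, 0.0238]
tcp_rot: [[-0.998, 0.063, -0.011], [0.063, 0.998, -0.002], [0.011, -0.003, -1.0]]
force: [-7.8, -2.3, 4.5]
grip_width: 0.0006
grasp_force: 4.0
t 12.3667 bay mm [-155.4 -101.1] z 23.8 toolyaw -3.63 tilt [-0.011 -0.002] F bay [-7.6 -2.8]
time_s: 13.37
eef_pos: [0.5374, 0.1464, 0.024]
tcp_rot: [[-0.998, 0.064, -0.006], [0.064, 0.998, -0.001], [0.006, -0.001, -1.0]]
force: [-7.2, 5.1, 2.9]
grip_width: 0.0005
grasp_force: 3.7
t 13.3667 bay mm [-158.2   99.6] z 24.0 toolyaw -3.67 tilt [-0.006 -0.001] F bay [-7.5  4.6]
time_s: 13.53
eef_pos: [0.5429, 0.1457, 0.024]
tcp_rot: [[-0.998, 0.064, -0.006], [0.064, 0.998, -0.001], [0.006, -0.002, -1.0]]
force: [-6.5, 3.8, 2.9]
grip_width: 0.0004
grasp_force: 3.6
t 13.5333 bay mm [-152.7   99.2] z 24.0 toolyaw -3.67 tilt [-0.006 -0.001] F bay [-6.7  3.4]
```

```bash
python3 -m pendant '[[-3,0,0,0,0,0,0],[-3,0,0,0,0,0,0]]'; python3 where.py;python3 -m pendant '[[41,0,0,0,0,0,0],[6,-40,0,0,0,0,0],[0,-40,0,0,0,0,0],[0,-40,0,0,0,0,0],[0,-40,0,0,0,0,0],[0,-40,0,0,0,0,0],[-14,0,0,0,0,0,0],[-22,0,0,0,0,0,0],[-2,0,0,0,0,0,0],[-2,0,0,0,0,0,0],[-2,0,0,0,0,0,0],[-2,0,0,0,0,0,0]]'; python3 where.py;python3 -m pendant '[[-2,0,0,0,0,0,0],[-2,0,0,0,0,0,0]]'; python3 where.py;python3 -m pendant '[[-2,0,0,0,0,0,0],[-2,0,0,0,0,0,0]]'; python3 where.py
```

```text
time_s: 13.7
eef_pos: [0.5483, 0.1453, 0.0239]
tcp_rot: [[-0.998, 0.065, -0.007], [0.065, 0.998, -0.001], [0.007, -0.002, -1.0]]
force: [-11.0, 5.4, 6.4]
grip_width: 0.0003
grasp_force: 5.7
t 13.7 bay mm [-147.3   99.1] z 23.9 toolyaw -3.7 tilt [-0.007 -0.001] F bay [-11.3   4.7]
time_s: 14.7
eef_pos: [0.5357, -0.0532, 0.0244]
tcp_rot: [[-0.998, 0.063, -0.002], [0.063, 0.998, -0.0], [0.002, -0.0, -1.0]]
force: [-4.8, 0.8, 2.5]
grip_width: 0.0007
grasp_force: 2.3
t 14.7 bay mm [-147.2  -99.8] z 24.4 toolyaw -3.61 tilt [-0.002 -0.   ] F bay [-4.8  0.5]
time_s: 14.87
eef_pos: [0.5363, -0.0538, 0.024]
tcp_rot: [[-0.998, 0.063, -0.01], [0.063, 0.998, -0.001], [0.01, -0.002, -1.0]]
force: [-8.8, -0.7, 6.4]
grip_width: 0.0006
grasp_force: 4.1
t 14.8667 bay mm [-146.6 -100.3] z 24.0 toolyaw -3.63 tilt [-0.01  -0.001] F bay [-8.7 -1.2]
time_s: 15.03
eef_pos: [0.5394, -0.0545, 0.0239]
tcp_rot: [[-0.998, 0.063, -0.011], [0.063, 0.998, -0.002], [0.011, -0.002, -1.0]]
force: [-8.8, -2.0, 5.4]
grip_width: 0.0007
grasp_force: 4.3
t 15.0333 bay mm [-143.5 -100.9] z 23.9 toolyaw -3.63 tilt [-0.011 -0.002] F bay [-8.7 -2.6]
```

```bash
python3 -m pendant '[[-2,0,0,0,0,0,0]]'; python3 where.py;python3 -m pendant '[[41,0,0,0,0,0,0],[6,40,0,0,0,0,0],[0,40,0,0,0,0,0],[0,40,0,0,0,0,0],[0,40,0,0,0,0,0],[0,40,0,0,0,0,0],[-14,0,0,0,0,0,0],[-22,0,0,0,0,0,0],[-2,0,0,0,0,0,0],[-2,0,0,0,0,0,0],[-2,0,0,0,0,0,0]]'; python3 where.py;python3 -m pendant '[[-2,0,0,0,0,0,0],[-1,0,0,0,0,0,0]]'; python3 where.py;python3 -m pendant '[[-2,0,0,0,0,0,0]]'; python3 where.py
```

```text
time_s: 15.12
eef_pos: [0.5412, -0.0548, 0.0239]
tcp_rot: [[-0.998, 0.063, -0.012], [0.063, 0.998, -0.002], [0.012, -0.003, -1.0]]
force: [-7.8, -2.9, 6.0]
grip_width: 0.0009
grasp_force: 4.2
t 15.1167 bay mm [-141.6 -101. ] z 23.9 toolyaw -3.63 tilt [-0.012 -0.002] F bay [-7.6 -3.3]
time_s: 16.03
eef_pos: [0.5525, 0.1458, 0.024]
tcp_rot: [[-0.998, 0.064, -0.004], [0.064, 0.998, -0.0], [0.004, -0.001, -1.0]]
force: [-8.1, 5.7, 2.4]
grip_width: 0.0003
grasp_force: 3.9
t 16.0333 bay mm [-143.1   99.9] z 24.0 toolyaw -3.66 tilt [-0.004 -0.   ] F bay [-8.5  5.1]
time_s: 16.2
eef_pos: [0.5543, 0.1453, 0.024]
tcp_rot: [[-0.998, 0.064, -0.005], [0.064, 0.998, -0.001], [0.005, -0.001, -1.0]]
force: [-7.2, 4.7, 2.5]
grip_width: 0.0007
grasp_force: 3.6
t 16.2 bay mm [-141.3   99.5] z 24.0 toolyaw -3.68 tilt [-0.005 -0.001] F bay [-7.5  4.2]
time_s: 16.28
eef_pos: [0.5558, 0.145, 0.024]
tcp_rot: [[-0.998, 0.064, -0.006], [0.064, 0.998, -0.001], [0.006, -0.001, -1.0]]
force: [-6.3, 3.1, 3.3]
grip_width: 0.0006
grasp_force: 3.6
t 16.2833 bay mm [-139.9   99.3] z 24.0 toolyaw -3.68 tilt [-0.006 -0.001] F bay [-6.5  2.7]
```

```bash
python3 -m pendant '[[-2,0,0,0,0,0,0]]'; python3 where.py;python3 -m pendant '[[-1,0,0,0,0,0,0]]'; python3 where.py;python3 -m pendant '[[-1,0,0,0,0,0,0]]'; python3 where.py
```

```text
time_s: 16.37
eef_pos: [0.5574, 0.1449, 0.0239]
tcp_rot: [[-0.998, 0.064, -0.007], [0.064, 0.998, -0.001], [0.007, -0.002, -1.0]]
force: [-10.7, 6.3, 4.8]
grip_width: 0.0006
grasp_force: 5.6
t 16.3667 bay mm [-138.2   99.3] z 23.9 toolyaw -3.7 tilt [-0.007 -0.001] F bay [-11.1   5.6]
time_s: 16.45
eef_pos: [0.5576, 0.1449, 0.0239]
tcp_rot: [[-0.998, 0.065, -0.009], [0.065, 0.998, -0.001], [0.008, -0.002, -1.0]]
force: [-11.4, 6.1, 6.8]
grip_width: 0.0004
grasp_force: 6.4
t 16.45 bay mm [-138.    99.3] z 23.9 toolyaw -3.71 tilt [-0.009 -0.001] F bay [-11.7   5.3]
time_s: 16.53
eef_pos: [0.5576, 0.1448, 0.0239]
tcp_rot: [[-0.998, 0.065, -0.01], [0.065, 0.998, -0.001], [0.01, -0.002, -1.0]]
force: [-15.3, 7.3, 8.7]
grip_width: 0.0004
grasp_force: 7.7
t 16.5333 bay mm [-138.    99.2] z 23.9 toolyaw -3.72 tilt [-0.01  -0.001] F bay [-15.8   6.3]
```

```bash
python3 -m pendant '[[41,0,0,0,0,0,0],[6,-40,0,0,0,0,0],[0,-40,0,0,0,0,0],[0,-40,0,0,0,0,0],[0,-40,0,0,0,0,0],[0,-40,0,0,0,0,0],[-14,0,0,0,0,0,0],[-22,0,0,0,0,0,0],[-2,0,0,0,0,0,0],[-2,0,0,0,0,0,0],[-2,0,0,0,0,0,0],[-2,0,0,0,0,0,0]]'; python3 where.py;python3 -m pendant '[[-2,0,0,0,0,0,0]]'; python3 where.py;python3 -m pendant '[[-1,0,0,0,0,0,0]]'; python3 where.py;python3 -m pendant '[[-1,0,0,0,0,0,0]]'; python3 where.py
```

```text
time_s: 17.53
eef_pos: [0.5458, -0.054, 0.0243]
tcp_rot: [[-0.998, 0.063, -0.004], [0.063, 0.998, -0.0], [0.004, -0.001, -1.0]]
force: [-5.0, 0.9, 3.4]
grip_width: 0.0005
grasp_force: 2.5
t 17.5333 bay mm [-137.1 -100. ] z 24.3 toolyaw -3.62 tilt [-0.004 -0.   ] F bay [-5.   0.6]
time_s: 17.62
eef_pos: [0.5458, -0.0542, 0.0241]
tcp_rot: [[-0.998, 0.063, -0.008], [0.063, 0.998, -0.001], [0.008, -0.001, -1.0]]
force: [-9.0, 2.0, 6.8]
grip_width: 0.0009
grasp_force: 4.9
t 17.6167 bay mm [-137.2 -100.1] z 24.1 toolyaw -3.63 tilt [-0.008 -0.001] F bay [-9.1  1.4]
time_s: 17.7
eef_pos: [0.5457, -0.0542, 0.0239]
tcp_rot: [[-0.998, 0.063, -0.011], [0.064, 0.998, -0.001], [0.011, -0.001, -1.0]]
force: [-9.7, 3.1, 7.1]
grip_width: 0.0003
grasp_force: 5.0
t 17.7 bay mm [-137.2 -100.2] z 23.9 toolyaw -3.64 tilt [-0.011 -0.001] F bay [-9.8  2.5]
time_s: 17.78
eef_pos: [0.5456, -0.0543, 0.0238]
tcp_rot: [[-0.998, 0.064, -0.013], [0.064, 0.998, -0.001], [0.013, -0.002, -1.0]]
force: [-11.7, 2.5, 9.0]
grip_width: 0.0006
grasp_force: 5.9
t 17.7833 bay mm [-137.3 -100.2] z 23.8 toolyaw -3.65 tilt [-0.013 -0.001] F bay [-11.8   1.8]
```

```bash
python3 -m pendant '[[-1,0,0,0,0,0,0]]'; python3 where.py;python3 -m pendant '[[-1,0,0,0,0,0,0],[0,0,0,0,0,0,0]]'; python3 where.py
python3 - <<'E'
from h import *
f=grab("top"); im=f["image"][115:290,215:400,::-1]
cv2.imwrite("pics/crop3.png",cv2.resize(cv2.convertScaleAbs(im,alpha=1.3),None,fx=3.4,fy=3.4,interpolation=cv2.INTER_CUBIC))
E
```

```text
time_s: 17.87
eef_pos: [0.5456, -0.0544, 0.0237]
tcp_rot: [[-0.998, 0.064, -0.015], [0.064, 0.998, -0.001], [0.015, -0.002, -1.0]]
force: [-13.7, 2.7, 10.4]
grip_width: 0.0004
grasp_force: 6.8
t 17.8667 bay mm [-137.3 -100.3] z 23.7 toolyaw -3.66 tilt [-0.015 -0.001] F bay [-13.8   1.8]
time_s: 18.03
eef_pos: [0.5455, -0.0544, 0.0235]
tcp_rot: [[-0.998, 0.064, -0.017], [0.064, 0.998, -0.001], [0.017, -0.002, -1.0]]
force: [-13.1, 3.4, 8.7]
grip_width: 0.0005
grasp_force: 7.0
t 18.0333 bay mm [-137.4 -100.4] z 23.5 toolyaw -3.67 tilt [-0.017 -0.001] F bay [-13.3   2.5]
```

View pics/crop3.png

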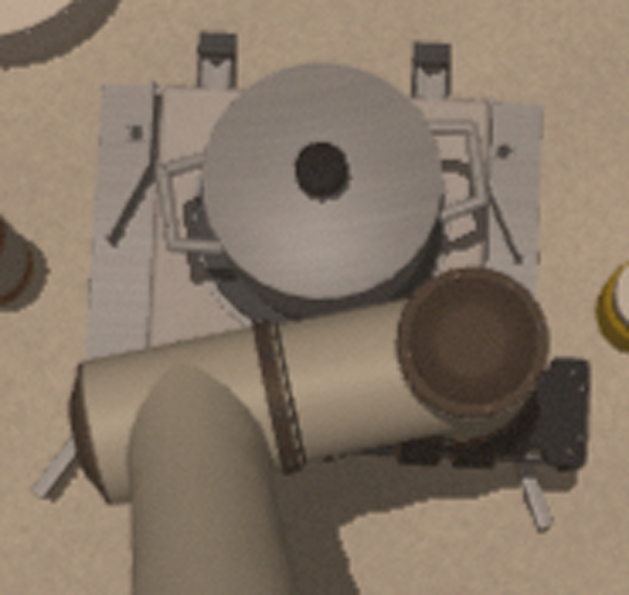

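The hotplate's far edge is now on the stop plate at about rows 88-100, and the pot is still standing. I'll press a bit more firmly at both corners to be sure it bears.

```bash
python3 -m pendant '[[-1,0,-1,0,0,0,0]]'; python3 where.py;python3 -m pendant '[[-1,0,-1,0,0,0,0]]'; python3 where.py;python3 -m pendant '[[-1,0,-0.5,0,0,0,0]]'; python3 where.py
```

```text
time_s: 18.17
eef_pos: [0.5454, -0.0545, 0.0237]
tcp_rot: [[-0.998, 0.065, -0.019], [0.065, 0.998, -0.001], [0.018, -0.002, -1.0]]
force: [-12.7, 3.1, 2.1]
grip_width: 0.0007
grasp_force: 6.7
t 18.1667 bay mm [-137.5 -100.4] z 23.7 toolyaw -3.7 tilt [-0.019 -0.001] F bay [-12.9   2.2]
time_s: 18.25
eef_pos: [0.5454, -0.0544, 0.0238]
tcp_rot: [[-0.998, 0.065, -0.021], [0.065, 0.998, -0.0], [0.021, -0.002, -1.0]]
force: [-13.8, 4.3, -0.7]
grip_width: 0.0004
grasp_force: 6.8
t 18.25 bay mm [-137.5 -100.4] z 23.8 toolyaw -3.74 tilt [-0.021 -0.   ] F bay [-14.1   3.4]
time_s: 18.33
eef_pos: [0.5453, -0.0545, 0.0238]
tcp_rot: [[-0.998, 0.066, -0.023], [0.066, 0.998, -0.0], [0.023, -0.002, -1.0]]
force: [-15.7, 5.3, 1.0]
grip_width: 0.0003
grasp_force: 7.8
t 18.3333 bay mm [-137.6 -100.5] z 23.8 toolyaw -3.76 tilt [-0.023 -0.   ] F bay [-16.    4.3]
```

```bash
python3 -m pendant '[[-1,0,0,0,0,0,0]]'; python3 where.py;python3 -m pendant '[[-1,0,0,0,0,0,0],[0,0,0,0,0,0,0]]'; python3 where.py
```

```text
time_s: 18.42
eef_pos: [0.5453, -0.0545, 0.0237]
tcp_rot: [[-0.998, 0.066, -0.026], [0.066, 0.998, -0.0], [0.025, -0.002, -1.0]]
force: [-19.2, 6.0, 6.3]
grip_width: 0.0008
grasp_force: 9.4
t 18.4167 bay mm [-137.6 -100.5] z 23.7 toolyaw -3.76 tilt [-0.026 -0.   ] F bay [-19.5   4.8]
time_s: 18.58
eef_pos: [0.5452, -0.0545, 0.0237]
tcp_rot: [[-0.997, 0.066, -0.028], [0.066, 0.998, -0.0], [0.028, -0.002, -1.0]]
force: [-18.7, 5.7, 6.8]
grip_width: 0.0003
grasp_force: 9.7
t 18.5833 bay mm [-137.7 -100.5] z 23.7 toolyaw -3.76 tilt [-0.028 -0.   ] F bay [-19.    4.5]
```

```bash
python3 -m pendant '[[41,0,1,0,0,0,0],[10,40,1,0,0,0,0],[0,40,0,0,0,0,0],[0,40,0,0,0,0,0],[0,40,0,0,0,0,0],[0,40,0,0,0,0,0],[-14,0,0,0,0,0,0],[-22,0,0,0,0,0,0],[-2,0,0,0,0,0,0],[-2,0,0,0,0,0,0],[-1,0,0,0,0,0,0]]'; python3 where.py;python3 -m pendant '[[-2,0,0,0,0,0,0]]'; python3 where.py;python3 -m pendant '[[-2,0,-1,0,0,0,0]]'; python3 where.py;python3 -m pendant '[[-2,0,-1,0,0,0,0]]'; python3 where.py
```

```text
time_s: 19.5
eef_pos: [0.5578, 0.1463, 0.0241]
tcp_rot: [[-0.998, 0.064, -0.007], [0.064, 0.998, -0.0], [0.007, -0.001, -1.0]]
force: [-11.2, 7.5, 4.9]
grip_width: 0.0008
grasp_force: 5.5
t 19.5 bay mm [-137.9  100.7] z 24.1 toolyaw -3.65 tilt [-0.007 -0.   ] F bay [-11.7   6.7]
time_s: 19.58
eef_pos: [0.5578, 0.1462, 0.024]
tcp_rot: [[-0.998, 0.064, -0.01], [0.064, 0.998, -0.0], [0.01, -0.001, -1.0]]
force: [-17.6, 10.7, 9.3]
grip_width: 0.0007
grasp_force: 9.2
t 19.5833 bay mm [-137.9  100.6] z 24.0 toolyaw -3.68 tilt [-0.01 -0.  ] F bay [-18.3   9.5]
time_s: 19.67
eef_pos: [0.5577, 0.1461, 0.0242]
tcp_rot: [[-0.998, 0.065, -0.014], [0.065, 0.998, -0.0], [0.014, -0.001, -1.0]]
force: [-19.3, 13.5, 3.2]
grip_width: 0.0006
grasp_force: 9.9
t 19.6667 bay mm [-138.   100.6] z 24.2 toolyaw -3.72 tilt [-0.014 -0.   ] F bay [-20.2  12.2]
time_s: 19.75
eef_pos: [0.5577, 0.146, 0.0243]
tcp_rot: [[-0.998, 0.066, -0.018], [0.066, 0.998, -0.001], [0.018, -0.002, -1.0]]
force: [-21.1, 15.2, 2.2]
grip_width: 0.0002
grasp_force: 11.6
t 19.75 bay mm [-138.   100.5] z 24.3 toolyaw -3.76 tilt [-0.018 -0.001] F bay [-22.   13.8]
```

```bash
python3 -m pendant '[[38,0,0,0,0,0,0],[0,0,-30,0,0,0,0],[0,0,-30,0,0,0,0],[0,38,0,0,0,0,0],[0,38,0,0,0,0,0],[0,38,0,0,0,0,0],[0,0,0,0,0,0,0],[0,0,0,0,0,0,0]]'; python3 where.py
python3 - <<'E'
from h import *
f=grab("top"); im=f["image"][115:320,150:400,::-1]
cv2.imwrite("pics/crop4.png",cv2.resize(cv2.convertScaleAbs(im,alpha=1.3),None,fx=2.9,fy=2.9,interpolation=cv2.INTER_CUBIC))
E
```

```text
time_s: 20.42
eef_pos: [0.5364, 0.2632, 0.0868]
tcp_rot: [[-0.998, 0.06, 0.0], [0.06, 0.998, 0.0], [-0.0, 0.0, -1.0]]
force: [-0.4, -1.0, -0.4]
grip_width: 0.0001
grasp_force: 0.0
t 20.4167 bay mm [-166.7  216. ] z 86.8 toolyaw -3.45 tilt [0. 0.] F bay [-0.3 -1.1]
```

View pics/crop4.png

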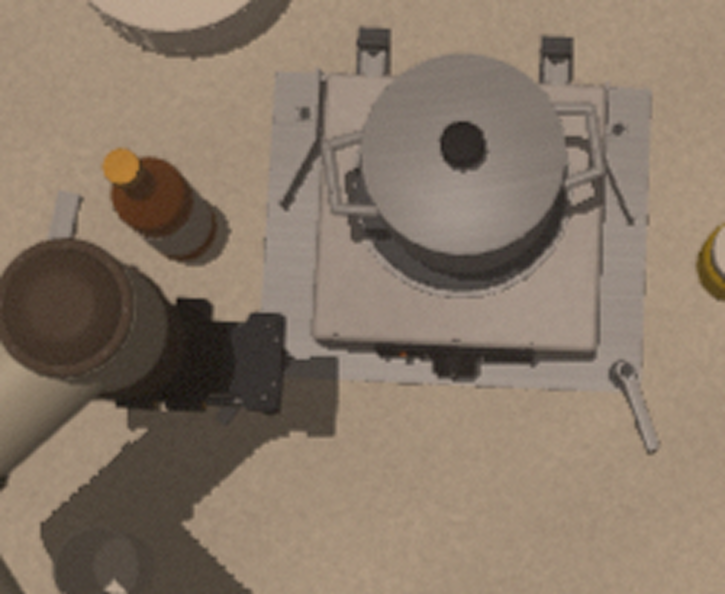

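The hotplate sits home, with its near face at about rows 345-352 and the right pivot at (624,370). The gripper is beside the left button, clear of the bottle at (150,195).

```bash
python3 -m pendant '[[0,0,30,0,0,0,0],[0,0,29,0,0,0,0],[0,-6,0,0,0,0,0],[0,-6,0,0,0,0,0],[6,-5,0,0,0,0,0],[6,-6,0,0,0,0,0]]'; python3 where.py;python3 -m pendant '[[4,-7,0,0,0,0,0],[4,-7,0,0,0,0,0],[2,-6,0,0,0,0,0],[2,-6,0,0,0,0,0]]'; python3 where.py
```

```text
time_s: 20.97
eef_pos: [0.5244, 0.2387, 0.0299]
tcp_rot: [[-0.998, 0.064, 0.003], [0.064, 0.998, 0.002], [-0.003, 0.002, -1.0]]
force: [-0.3, 0.3, 0.2]
grip_width: 0.0007
grasp_force: 0.0
t 20.9667 bay mm [-177.1  190.9] z 29.9 toolyaw -3.67 tilt [0.003 0.002] F bay [-0.3  0.3]
time_s: 21.3
eef_pos: [0.5098, 0.2135, 0.0288]
tcp_rot: [[-0.998, 0.063, 0.001], [0.063, 0.998, 0.001], [-0.001, 0.001, -1.0]]
force: [0.3, -0.2, -0.1]
grip_width: 0.0008
grasp_force: 0.0
t 21.3 bay mm [-190.1  164.7] z 28.8 toolyaw -3.61 tilt [0.001 0.001] F bay [ 0.3 -0.2]
```

```bash
python3 -m pendant '[[1,-7,1,0,0,0,0],[0,-7,0,0,0,0,0]]'; python3 where.py;python3 -m pendant '[[-1,-7,0,0,0,0,0],[-2,-7,0,0,0,0,0]]'; python3 where.py
```

```text
time_s: 21.47
eef_pos: [0.5078, 0.1995, 0.027]
tcp_rot: [[-0.998, 0.063, -0.0], [0.063, 0.998, 0.0], [0.0, -0.0, -1.0]]
force: [0.2, 0.2, 0.3]
grip_width: 0.0003
grasp_force: 0.0
t 21.4667 bay mm [-191.2  150.6] z 27.0 toolyaw -3.6 tilt [-0.  0.] F bay [0.2 0.3]
time_s: 21.63
eef_pos: [0.5102, 0.1852, 0.027]
tcp_rot: [[-0.998, 0.063, -0.0], [0.063, 0.998, -0.0], [0.0, -0.0, -1.0]]
force: [0.1, 0.6, -0.0]
grip_width: 0.0006
grasp_force: 0.0
t 21.6333 bay mm [-187.9  136.5] z 27.0 toolyaw -3.61 tilt [-0. -0.] F bay [0.1 0.6]
```

Run:
```python
from h import *
f=grab("scene"); im=f["image"][200:400,200:460,::-1]
cv2.imwrite("pics/crop5.png",cv2.resize(cv2.convertScaleAbs(im,alpha=1.3),None,fx=3,fy=3,interpolation=cv2.INTER_CUBIC))
```

```text
(no output)
```

View pics/crop5.png

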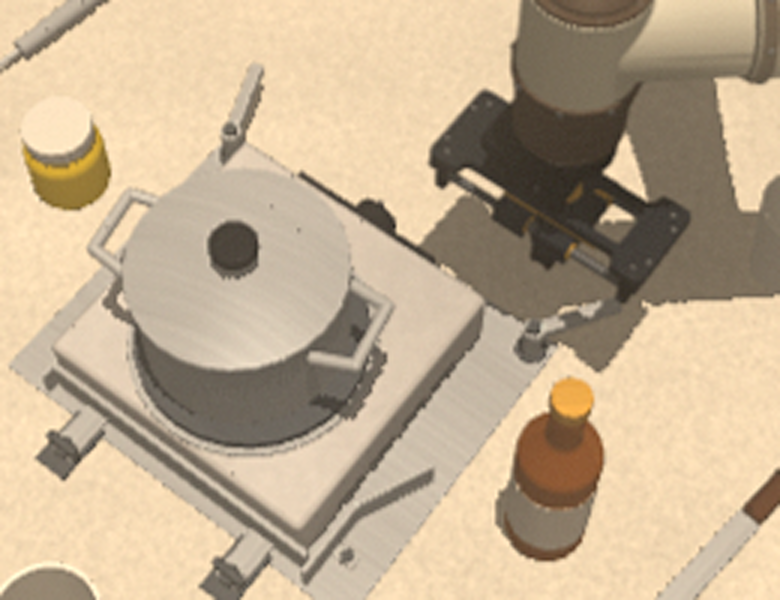

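Run:
```python
from h import *
f=grab("scene"); cr=lambda p:np.round([(proj(f,p)[0]-200)*3,(proj(f,p)[1]-200)*3],0)
p=np.array(state()["eef_pos"]); print(cr(p),cr(p+[0,0,.05]))
# triangulate left button with two views: tip crop5 (614,304), pivot (532,328)
for n,u,v in(("tip",610,303),("piv",532,327)):
    for z in(.0,.038,.043,.1): print(n,z,onz(f,u/3+200,v/3+200,z).round(4))
t=grab("top"); cv2.imwrite("pics/top6.png",t["image"][:,:,::-1]); print([np.round(proj(t,q),1) for q in (p,)])
```

```text
[543. 273.] [548. 243.]
tip 0.0 [0.4898 0.2396 0.    ]
tip 0.038 [0.5094 0.2459 0.038 ]
tip 0.043 [0.512  0.2467 0.043 ]
tip 0.1 [0.5414 0.2561 0.1   ]
piv 0.0 [0.5446 0.1971 0.    ]
piv 0.038 [0.5625 0.2047 0.038 ]
piv 0.043 [0.5649 0.2057 0.043 ]
piv 0.1 [0.5917 0.2171 0.1   ]
[array([251. , 256.5])]
```

```bash
python3 -m pendant '[[20,0,3,0,0,0,0],[20,0,3,0,0,0,0],[0,0,3,0,0,0,0],[0,0,3,0,0,0,0],[0,0,0,0,0,0,0]]'; python3 where.py
python3 - <<'E'
from h import *
f=grab("scene"); p=np.array(state()["eef_pos"])
im=f["image"][:,:,::-1].copy(); k=10; u,v=proj(f,p); u0,v0=int(u)-40,int(v)-35
c=cv2.resize(cv2.convertScaleAbs(im[v0:v0+60,u0:u0+80],alpha=1.6),None,fx=10,fy=10,interpolation=cv2.INTER_CUBIC)
for q,col in((p,(0,0,255)),(p+[0,0,.02],(0,255,0))):
    a=proj(f,q); cv2.circle(c,(int((a[0]-u0)*10),int((a[1]-v0)*10)),4,col,-1)
cv2.imwrite("pics/crop7.png",c)
E
```

```text
time_s: 22.2
eef_pos: [0.4708, 0.1889, 0.0147]
tcp_rot: [[-0.998, 0.062, 0.0], [0.062, 0.998, -0.0], [-0.0, -0.0, -1.0]]
force: [0.1, 0.0, 0.4]
grip_width: 0.0005
grasp_force: 0.0
t 22.2 bay mm [-227.5  137.7] z 14.7 toolyaw -3.58 tilt [ 0. -0.] F bay [0.1 0. ]
```

View pics/crop7.png

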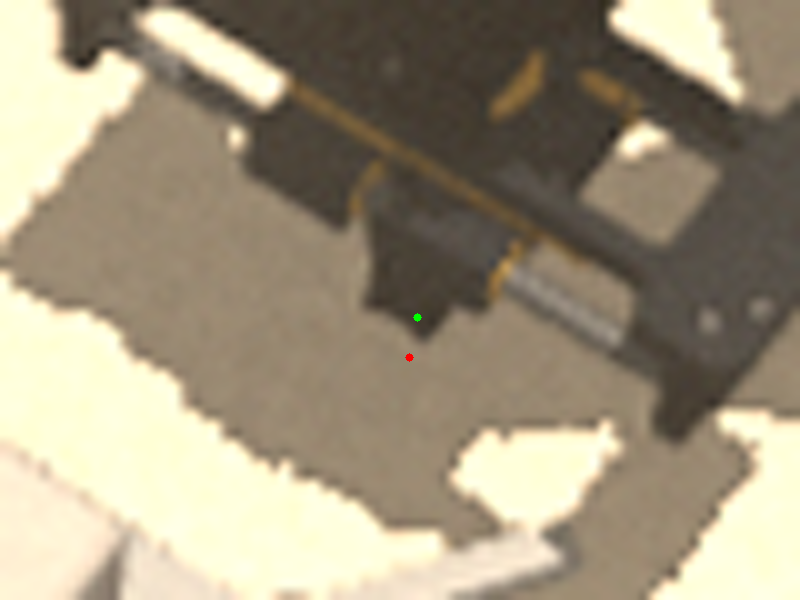

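The closed fingertips end about 13 mm above the reported TCP (tip at (425,340), red dot at (409,357)), so my pass went over the button. I'll redo it about 17 mm lower.

```bash
python3 -m pendant '[[0,0,-36,0,0,0,0],[0,0,-36,0,0,0,0],[-20,27,0,0,0,0,0],[-20,27,0,0,0,0,0],[-20,26,0,0,0,0,0],[0,0,0,0,0,0,0],[0,0,30,0,0,0,0],[0,0,30,0,0,0,0],[0,0,17,0,0,0,0],[0,0,0,0,0,0,0]]'; python3 where.py;python3 -m pendant '[[0,-6,0,0,0,0,0],[0,-6,0,0,0,0,0],[6,-5,0,0,0,0,0],[6,-6,0,0,0,0,0]]'; python3 where.py
```

```text
time_s: 23.08
eef_pos: [0.5328, 0.2622, 0.0056]
tcp_rot: [[-0.998, 0.064, -0.007], [0.064, 0.998, -0.005], [0.007, -0.006, -1.0]]
force: [0.2, -0.1, -0.5]
grip_width: 0.0004
grasp_force: 0.0
t 23.0833 bay mm [-170.2  214.8] z 5.6 toolyaw -3.69 tilt [-0.007 -0.005] F bay [ 0.2 -0.1]
time_s: 23.42
eef_pos: [0.5223, 0.2422, 0.0115]
tcp_rot: [[-0.998, 0.064, 0.002], [0.064, 0.998, 0.002], [-0.002, 0.002, -1.0]]
force: [0.0, 0.2, -0.3]
grip_width: 0.0006
grasp_force: 0.0
t 23.4167 bay mm [-179.4  194.2] z 11.5 toolyaw -3.65 tilt [0.002 0.002] F bay [0.  0.2]
```

```bash
python3 -m pendant '[[4,-7,0,0,0,0,0],[3,-7,0,0,0,0,0]]'; python3 where.py;python3 -m pendant '[[2,-6,0,0,0,0,0],[1,-6,0,0,0,0,0]]'; python3 where.py;python3 -m pendant '[[0,-7,0,0,0,0,0],[0,-7,0,0,0,0,0]]'; python3 where.py
```

```text
time_s: 23.58
eef_pos: [0.5133, 0.2282, 0.011]
tcp_rot: [[-0.998, 0.063, 0.001], [0.063, 0.998, 0.001], [-0.001, 0.001, -1.0]]
force: [0.4, -0.4, -0.3]
grip_width: 0.0002
grasp_force: 0.0
t 23.5833 bay mm [-187.5  179.6] z 11.0 toolyaw -3.6 tilt [0.001 0.001] F bay [ 0.4 -0.4]
time_s: 23.75
eef_pos: [0.5098, 0.2164, 0.0105]
tcp_rot: [[-0.998, 0.063, 0.0], [0.063, 0.998, 0.0], [-0.0, 0.0, -1.0]]
force: [0.4, 0.2, -0.3]
grip_width: 0.0007
grasp_force: 0.0
t 23.75 bay mm [-190.3  167.6] z 10.5 toolyaw -3.61 tilt [0. 0.] F bay [0.4 0.2]
time_s: 23.92
eef_pos: [0.5093, 0.2025, 0.0102]
tcp_rot: [[-0.998, 0.063, 0.0], [0.063, 0.998, 0.0], [-0.0, 0.0, -1.0]]
force: [-0.7, -0.7, 0.6]
grip_width: 0.0007
grasp_force: 0.0
t 23.9167 bay mm [-189.8  153.7] z 10.2 toolyaw -3.6 tilt [0. 0.] F bay [-0.7 -0.8]
```

```bash
cat > btn.py <<'E'
from h import *
import sys
B=lambda p:np.array([.689,.037])+np.array([[.998,.0637],[-.0637,.998]])@np.array(p)
def scan(f,side):
    im=f["image"].astype(float); out=[]
    for k in range(-10,150,5):
        th=np.radians(145+k)*(1 if side>0 else -1)
        r=[]
        for d in np.arange(.02,.07,.005):
            q=B(np.array([-.1365,.157*side])+d*np.array([np.cos(th),np.sin(th)]))
            u,v=proj(f,[*q,.038]); c=im[int(round(v)),int(round(u))]; r.append((c[0]-c[2])/c.sum())
        out.append((k,round(100*float(np.mean(r)),1)))
    return out
if __name__=="__main__":
    for n in("scene","top"):
        f=grab(n)
        for s in(1,-1): print(n,s,scan(f,s))
E
python3 btn.py
```

```text
scene 1 [(-10, 7.3), (-5, 6.3), (0, 6.5), (5, 7.5), (10, 9.8), (15, 9.9), (20, 9.9), (25, 11.7), (30, 9.9), (35, 9.6), (40, 10.0), (45, 9.4), (50, 9.8), (55, 9.8), (60, 10.0), (65, 9.9), (70, 10.1), (75, 9.9), (80, 9.8), (85, 10.0), (90, 10.0), (95, 10.1), (100, 9.6), (105, 9.7), (110, 9.7), (115, 9.6), (120, 9.8), (125, 8.3), (130, 6.7), (135, 6.8), (140, 6.8), (145, 6.9)]
scene -1 [(-10, 10.2), (-5, 10.2), (0, 10.0), (5, 9.3), (10, 7.0), (15, 6.5), (20, 6.6), (25, 8.2), (30, 9.1), (35, 9.9), (40, 10.0), (45, 10.0), (50, 10.0), (55, 10.2), (60, 10.2), (65, 10.1), (70, 10.2), (75, 10.2), (80, 10.2), (85, 10.0), (90, 10.1), (95, 10.1), (100, 10.2), (105, 10.0), (110, 10.0), (115, 10.1), (120, 10.2), (125, 9.3), (130, 7.9), (135, 7.4), (140, 7.2), (145, 7.2)]
top 1 [(-10, 14.1), (-5, 14.2), (0, 13.2), (5, 13.8), (10, 11.9), (15, 10.1), (20, 9.9), (25, 10.0), (30, 10.5), (35, 10.5), (40, 10.6), (45, 10.4), (50, 12.2), (55, 11.8), (60, 10.5), (65, 11.4), (70, 10.8), (75, 11.2), (80, 10.1), (85, 9.9), (90, 8.4), (95, 8.0), (100, 7.8), (105, 7.1), (110, 6.6), (115, 7.0), (120, 6.2), (125, 6.0), (130, 5.5), (135, 6.4), (140, 5.9), (145, 6.1)]
top -1 [(-10, 9.6), (-5, 9.5), (0, 9.3), (5, 8.4), (10, 5.8), (15, 5.2), (20, 6.2), (25, 8.1), (30, 9.1), (35, 9.5), (40, 9.4), (45, 9.3), (50, 9.3), (55, 9.2), (60, 9.1), (65, 9.0), (70, 9.0), (75, 8.9), (80, 8.7), (85, 8.3), (90, 7.8), (95, 7.4), (100, 6.6), (105, 5.5), (110, 4.9), (115, 5.1), (120, 5.1), (125, 5.1), (130, 5.0), (135, 5.8), (140, 6.3), (145, 6.3)]
```

```bash
python3 -c "
from btn import *;import pickle
for n in('scene0','top0'):
  f=pickle.load(open(n+'.pkl','rb'));print(n,scan(f,1)[:10])"
python3 -m pendant '[[20,0,2,0,0,0,0],[0,0,2,0,0,0,0],[0,0,2,0,0,0,0],[0,0,2,0,0,0,0]]'; python3 where.py; python3 -m pendant '[[0,0,2,0,0,0,0],[0,0,1,0,0,0,0],[0,0,0,0,0,0,0]]'; python3 where.py
```

```text
scene0 [(-10, 7.4), (-5, 6.3), (0, 6.2), (5, 7.9), (10, 9.8), (15, 10.2), (20, 10.2), (25, 10.2), (30, 10.3), (35, 10.3)]
top0 [(-10, 8.7), (-5, 6.5), (0, 5.1), (5, 5.0), (10, 7.2), (15, 8.9), (20, 9.2), (25, 9.6), (30, 9.5), (35, 9.3)]
time_s: 24.35
eef_pos: [0.4901, 0.2047, 0.0021]
tcp_rot: [[-0.998, 0.062, 0.001], [0.062, 0.998, 0.0], [-0.001, 0.0, -1.0]]
force: [0.2, -0.1, -0.2]
grip_width: 0.0007
grasp_force: 0.0
t 24.35 bay mm [-209.2  154.7] z 2.1 toolyaw -3.57 tilt [0.001 0.   ] F bay [ 0.2 -0.1]
time_s: 24.6
eef_pos: [0.4895, 0.2042, -0.0014]
tcp_rot: [[-0.998, 0.063, -0.0], [0.063, 0.998, -0.0], [0.0, -0.0, -1.0]]
force: [-0.3, 0.2, 0.0]
grip_width: 0.0005
grasp_force: 0.0
t 24.6 bay mm [-209.7  154.2] z -1.4 toolyaw -3.62 tilt [-0. -0.] F bay [-0.3  0.2]
```

```bash
python3 -m pendant '[[0,0,3,0,0,0,0],[0,0,3,0,0,0,0],[0,0,2,0,0,0,0],[0,0,0,0,0,0,0]]'; python3 where.py; python3 -c "
from h import *
f=grab('scene'); p=np.array(state()['eef_pos']); im=f['image'][:,:,::-1]; u,v=proj(f,p); u0,v0=int(u)-40,int(v)-40
c=cv2.resize(cv2.convertScaleAbs(im[v0:v0+60,u0:u0+80],alpha=1.6),None,fx=10,fy=10,interpolation=cv2.INTER_CUBIC)
for z,col in((0,(0,0,255)),(.01,(0,255,0)),(.02,(255,0,0)),(.03,(255,0,255))):
    a=proj(f,[p[0],p[1],z]); cv2.circle(c,(int((a[0]-u0)*10),int((a[1]-v0)*10)),4,col,-1)
cv2.imwrite('pics/crop8.png',c)"
```

```text
time_s: 24.93
eef_pos: [0.489, 0.204, -0.0096]
tcp_rot: [[-0.998, 0.063, -0.001], [0.063, 0.998, -0.001], [0.001, -0.001, -1.0]]
force: [0.5, -0.7, -0.5]
grip_width: 0.0003
grasp_force: 0.0
t 24.9333 bay mm [-210.3  153.9] z -9.6 toolyaw -3.63 tilt [-0.001 -0.001] F bay [ 0.6 -0.6]
```

View pics/crop8.png

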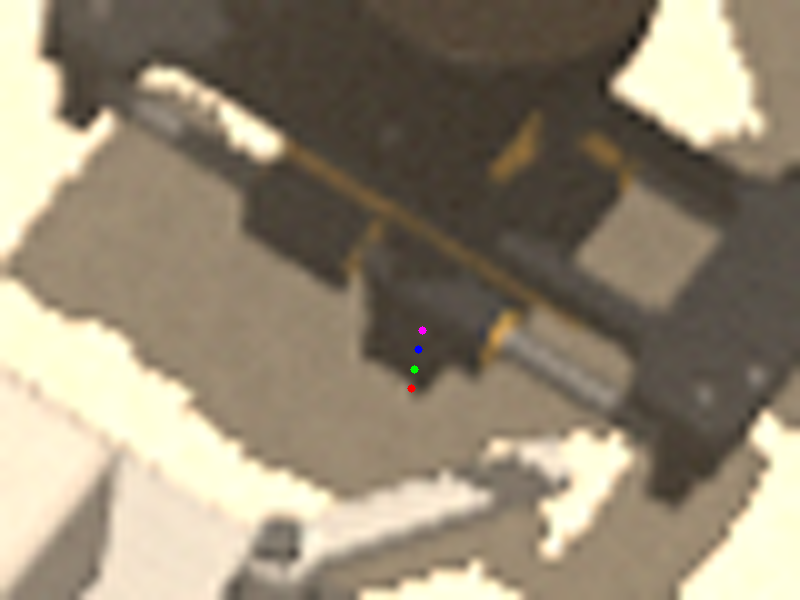

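The fingertips show at (418,392), still above the table although the TCP reads -9.6 mm. I'll find the offset by feeling for the table.

```bash
for i in 1 2 3; do python3 -m pendant '[[0,0,2,0,0,0,0],[0,0,2,0,0,0,0]]' >/dev/null; python3 -c "
from cell import state
s=state();print(s['time_s'],s['eef_pos'][2],s['force'][2])"; done
```

```text
25.15 -0.012927158736658922 0.006252651826897892
25.3167 -0.017128332536039244 -0.15911251589942013
25.4833 -0.02117200541897158 -0.040529369174605666
```

```bash
for i in 1 2 3 4 5; do python3 -m pendant '[[0,0,1.5,0,0,0,0]]' >/dev/null; python3 -c "
from cell import state
s=state();print(s['time_s'],s['eef_pos'][2],s['force'][2])"; done
```

```text
25.5667 -0.02272645330933793 -0.0151804039035958
25.65 -0.024153342487515828 0.23831186762382475
25.7333 -0.025595965832636056 -0.4651593354912012
25.8167 -0.027067986876494747 0.20502380466746833
25.9 -0.028578534944905858 -0.19560992185149795
```

```bash
for i in 1 2 3; do python3 -m pendant '[[0,0,1.5,0,0,0,0]]' >/dev/null; python3 -c "
from cell import state
s=state();print(s['time_s'],s['eef_pos'][2],s['force'][2])"; done
```

```text
25.9833 -0.030073199052955822 -0.9750047002319984
26.0667 -0.03158419455112034 0.5581597106603534
26.15 -0.03311434392902691 -0.467928895804426
```

Run:
```python
from h import *
f=grab("scene")
p=np.array([.489,.204,-.0096]); u,v=proj(f,p); u0,v0=int(u)-40,int(v)-40
X=np.array([.998,-.0637]);Y=np.array([.0637,.998])
for hx,hy in((.0095,.015),(.0095,.0075)):
  for z in(0,.01,.02,.03,.04): print(hx,hy,z,[[int((a-b)*10) for a,b in zip(proj(f,[*(p[:2]+i*hx*X+j*hy*Y),z]),(u0,v0))] for i,j in((1,-1),(1,1),(-1,1),(-1,-1))])
# now: dark pixels near present tip
p=np.array(state()["eef_pos"]); u,v=proj(f,p); print(p,u,v)
g=f["image"].max(2)[int(v)-30:int(v)+6,int(u)-10:int(u)+14]
for i,r in enumerate(g): print(int(v)-30+i,*["%3d"%x for x in r])
```

```text
0.0095 0.015 0 [[339, 382], [439, 446], [481, 392], [382, 329]]
0.0095 0.015 0.01 [[343, 363], [443, 427], [485, 373], [385, 310]]
0.0095 0.015 0.02 [[346, 344], [447, 408], [490, 354], [389, 290]]
0.0095 0.015 0.03 [[349, 324], [451, 389], [494, 335], [392, 270]]
0.0095 0.015 0.04 [[353, 304], [455, 369], [498, 315], [396, 250]]
0.0095 0.0075 0 [[364, 398], [414, 430], [456, 377], [407, 345]]
0.0095 0.0075 0.01 [[368, 379], [418, 411], [460, 357], [410, 326]]
0.0095 0.0075 0.02 [[371, 360], [422, 392], [464, 338], [414, 306]]
0.0095 0.0075 0.03 [[374, 340], [425, 373], [468, 319], [417, 286]]
0.0095 0.0075 0.04 [[378, 320], [429, 353], [472, 299], [421, 266]]
[ 0.48913086  0.20415108 -0.03337476] 389.9311626505898 300.0295291450127
270  48  47  46  44  43  45  42  45  44  43  42  44  43  41  40  43  42  45  40  42  42  42  41  42
271  45  45  46  43  46  44  45  43  43  45  41  42  43  43  44  42  44  40  40  42  42  39  41  44
272  47  46  44  44  43  44  45  43  44  43  44  41  43  46  42  44  41  42  42  43  41  40  57  58
273  47  49  45  45  44  45  45  41  51  54  45  44  40  
[... 2542 characters left out ...]

299  97  99  97  97  96  97  95  95  95  94  97  88  87  95  98  97  97  93  93  92  96  97 101 121
300  95  95  97  99  99  99  98  97  94  93  95  98  97  95  97  97  97  96  90  89  86  87  87 140
301  93  93  97  96  97  96  98  97  96  95  94  96  95  98  96  95  90  85  84  83  78  79  76 106
302  92  93  95  95  95  97  97  96  96  94  95  94  88  88  85  82  79  76  77  80  79  81  79  78
303 169 112  92  93  96  96  96  95  91  94 102 130 139 136  89  72 124 136  93  78  82  81  83  80
304 195 176 113 160 115  92  95 106 131 142 139 150 155 155 138 132 154 163 102  79  83  80  78  79
305 194 197 172 168 151 138 137 138 149 155 153 152 152 153 157 158 156 148 103  81  77  78  82  85
```

```bash
for i in 1 2 3 4; do python3 -m pendant '[[0,0,1,0,0,0,0]]' >/dev/null; python3 -c "
from cell import state
s=state();print(s['time_s'],s['eef_pos'][2],s['force'][2])"; done
```

```text
26.2833 -0.03359275269682872 10.669891942318648
26.3667 -0.033643160083202256 17.92320136364284
26.45 -0.03367567565266335 24.897476559364268
26.5333 -0.03372491038035857 31.541687711006805
```

The table was felt at TCP z = -33.6 mm, so the tip sits at TCP + 33.6 mm. I'll sweep with TCP at about -5 mm, which puts the tip at about 29 mm.

```bash
python3 -m pendant '[[0,0,-36,0,0,0,0],[0,0,-36,0,0,0,0],[-15,21,0,0,0,0,0],[-15,21,0,0,0,0,0],[-13,20,0,0,0,0,0],[0,0,0,0,0,0,0],[0,0,20,0,0,0,0],[0,0,19,0,0,0,0],[0,0,0,0,0,0,0],[0,0,0,0,0,0,0]]'; python3 where.py;python3 -m pendant '[[0,-6,0,0,0,0,0],[0,-6,0,0,0,0,0],[6,-5,0,0,0,0,0],[6,-6,0,0,0,0,0]]'; python3 where.py
```

```text
time_s: 27.37
eef_pos: [0.5352, 0.2626, -0.0049]
tcp_rot: [[-0.998, 0.063, -0.002], [0.063, 0.998, -0.002], [0.002, -0.002, -1.0]]
force: [0.0, 0.7, -0.2]
grip_width: 0.0005
grasp_force: 0.0
t 27.3667 bay mm [-167.8  215.3] z -4.9 toolyaw -3.61 tilt [-0.002 -0.002] F bay [0.  0.7]
time_s: 27.7
eef_pos: [0.5243, 0.2421, -0.0024]
tcp_rot: [[-0.998, 0.063, 0.005], [0.063, 0.998, 0.004], [-0.004, 0.004, -1.0]]
force: [1.5, 2.5, 1.0]
grip_width: 0.0003
grasp_force: 1.3
t 27.7 bay mm [-177.4  194.2] z -2.4 toolyaw -3.62 tilt [0.005 0.004] F bay [1.3 2.6]
```

Contact with the button felt (2.9 N). Continuing the arc.

```bash
python3 -m pendant '[[4,-7,2,0,0,0,0],[4,-7,0,0,0,0,0],[2,-6,0,0,0,0,0],[2,-6,0,0,0,0,0]]'; python3 where.py;python3 -m pendant '[[1,-7,0,0,0,0,0],[0,-7,0,0,0,0,0],[-1,-7,0,0,0,0,0],[-2,-7,0,0,0,0,0]]'; python3 where.py;python3 -m pendant '[[-4,-7,0,0,0,0,0],[-4,-7,0,0,0,0,0],[-6,-6,0,0,0,0,0],[-6,-5,0,0,0,0,0]]'; python3 where.py; python3 btn.py | grep scene
```

```text
time_s: 28.03
eef_pos: [0.509, 0.216, -0.0056]
tcp_rot: [[-0.998, 0.063, 0.001], [0.063, 0.998, 0.001], [-0.001, 0.001, -1.0]]
force: [1.8, 2.7, 0.6]
grip_width: 0.0006
grasp_force: 1.6
t 28.0333 bay mm [-191.   167.2] z -5.6 toolyaw -3.58 tilt [0.001 0.001] F bay [1.6 2.8]
time_s: 28.37
eef_pos: [0.5084, 0.1868, -0.0063]
tcp_rot: [[-0.998, 0.063, -0.002], [0.063, 0.998, -0.001], [0.002, -0.001, -1.0]]
force: [-1.2, 3.1, 0.2]
grip_width: 0.0003
grasp_force: 1.4
t 28.3667 bay mm [-189.8  138. ] z -6.3 toolyaw -3.63 tilt [-0.002 -0.001] F bay [-1.4  3. ]
time_s: 28.7
eef_pos: [0.5274, 0.1603, -0.0064]
tcp_rot: [[-0.998, 0.064, -0.002], [0.064, 0.998, -0.001], [0.002, -0.001, -1.0]]
force: [-2.8, 1.7, 0.4]
grip_width: 0.0003
grasp_force: 1.2
t 28.7 bay mm [-169.2  112.7] z -6.4 toolyaw -3.66 tilt [-0.002 -0.001] F bay [-2.9  1.5]
scene 1 [(-10, 10.2), (-5, 10.4), (0, 10.3), (5, 10.1), (10, 8.9), (15, 8.6), (20, 8.4), (25, 8.2), (30, 7.9), (35, 8.1), (40, 8.8), (45, 8.9), (50, 8.7), (55, 9.3), (60, 9.4), (65, 9.7), (70, 11.6), (75, 10.5), (80, 8.7), (85, 8.8), (90, 9.1), (95, 9.1), (100, 8.1), (105, 6.9), (110, 6.7), (115, 6.5), (120, 7.7), (125, 7.9), (130, 7.0), (135, 7.1), (140, 7.2), (145, 7.0)]
scene -1 [(-10, 10.1), (-5, 10.2), (0, 9.9), (5, 9.3), (10, 7.0), (15, 6.4), (20, 6.6), (25, 8.3), (30, 9.2), (35, 9.9), (40, 10.1), (45, 10.0), (50, 10.1), (55, 10.2), (60, 10.1), (65, 10.0), (70, 10.1), (75, 10.1), (80, 10.2), (85, 10.1), (90, 10.1), (95, 10.2), (100, 10.1), (105, 10.1), (110, 10.1), (115, 10.1), (120, 10.2), (125, 9.5), (130, 7.9), (135, 7.4), (140, 7.3), (145, 7.0)]
```

```bash
python3 -m pendant '[[-4,-3,-1,0,0,0,0],[-4,-2,-1,0,0,0,0],[-3,0,0,0,0,0,0]]'; python3 where.py;python3 -m pendant '[[-2,0,0,0,0,0,0],[-2,0,0,0,0,0,0]]'; python3 where.py;python3 -m pendant '[[-1.5,0,0,0,0,0,0]]'; python3 where.py;python3 -m pendant '[[-1.5,0,0,0,0,0,0]]'; python3 where.py
```

```text
time_s: 29.05
eef_pos: [0.5381, 0.1553, -0.004]
tcp_rot: [[-0.998, 0.063, -0.002], [0.063, 0.998, -0.001], [0.002, -0.001, -1.0]]
force: [-1.8, -0.2, -0.1]
grip_width: 0.0006
grasp_force: 1.0
t 29.05 bay mm [-158.2  108.4] z -4.0 toolyaw -3.64 tilt [-0.002 -0.001] F bay [-1.7 -0.3]
time_s: 29.22
eef_pos: [0.5413, 0.1553, -0.0042]
tcp_rot: [[-0.998, 0.063, -0.003], [0.063, 0.998, -0.001], [0.003, -0.001, -1.0]]
force: [-6.7, 1.6, 3.2]
grip_width: 0.0007
grasp_force: 3.8
t 29.2167 bay mm [-154.9  108.6] z -4.2 toolyaw -3.63 tilt [-0.003 -0.001] F bay [-6.8  1.1]
time_s: 29.3
eef_pos: [0.5412, 0.155, -0.0045]
tcp_rot: [[-0.998, 0.064, -0.006], [0.064, 0.998, -0.002], [0.006, -0.002, -1.0]]
force: [-9.5, 2.3, 4.3]
grip_width: 0.0007
grasp_force: 4.9
t 29.3 bay mm [-155.   108.4] z -4.5 toolyaw -3.66 tilt [-0.006 -0.002] F bay [-9.6  1.7]
time_s: 29.38
eef_pos: [0.5412, 0.1547, -0.0048]
tcp_rot: [[-0.998, 0.064, -0.008], [0.064, 0.998, -0.003], [0.008, -0.003, -1.0]]
force: [-12.6, 4.0, 5.1]
grip_width: 0.0004
grasp_force: 6.4
t 29.3833 bay mm [-155.   108.1] z -4.8 toolyaw -3.67 tilt [-0.008 -0.003] F bay [-12.8   3.2]
```

```bash
python3 -m pendant '[[25,0,0,0,0,0,0],[0,0,-25,0,0,0,0],[0,0,-25,0,0,0,0],[0,-39,0,0,0,0,0],[0,-39,0,0,0,0,0],[0,-39,0,0,0,0,0],[0,-39,0,0,0,0,0],[0,-39,0,0,0,0,0],[0,-39,0,0,0,0,0],[0,-39,0,0,0,0,0],[0,-39,0,0,0,0,0],[0,0,0,0,0,0,0]]'; python3 where.py; python3 btn.py
```

```text
time_s: 30.38
eef_pos: [0.5013, -0.1594, 0.0465]
tcp_rot: [[-0.998, 0.069, 0.003], [0.069, 0.998, -0.001], [-0.003, -0.001, -1.0]]
force: [0.3, 1.0, -0.2]
grip_width: 0.0004
grasp_force: 0.0
t 30.3833 bay mm [-174.9 -208. ] z 46.5 toolyaw -3.95 tilt [ 0.003 -0.001] F bay [0.2 1. ]
scene 1 [(-10, 10.2), (-5, 10.2), (0, 10.1), (5, 10.2), (10, 10.2), (15, 10.3), (20, 10.2), (25, 10.2), (30, 10.2), (35, 10.3), (40, 10.3), (45, 10.2), (50, 10.1), (55, 10.1), (60, 10.1), (65, 10.1), (70, 10.1), (75, 10.1), (80, 10.1), (85, 10.1), (90, 10.2), (95, 10.1), (100, 10.1), (105, 10.2), (110, 9.9), (115, 9.2), (120, 7.1), (125, 6.2), (130, 6.9), (135, 7.0), (140, 7.1), (145, 7.5)]
scene -1 [(-10, 10.1), (-5, 10.0), (0, 9.8), (5, 9.2), (10, 7.8), (15, 7.1), (20, 7.0), (25, 8.1), (30, 9.0), (35, 9.4), (40, 9.9), (45, 9.6), (50, 10.0), (55, 10.0), (60, 10.0), (65, 9.9), (70, 9.7), (75, 9.7), (80, 9.7), (85, 9.8), (90, 9.8), (95, 9.8), (100, 9.8), (105, 9.7), (110, 9.8), (115, 9.7), (120, 10.0), (125, 8.9), (130, 7.6), (135, 7.2), (140, 7.1), (145, 7.0)]
top 1 [(-10, 9.4), (-5, 9.6), (0, 9.2), (5, 9.1), (10, 9.0), (15, 9.2), (20, 9.3), (25, 9.4), (30, 9.5), (35, 9.3), (40, 9.5), (45, 9.3), (50, 9.1), (55, 9.2), (60, 9.2), (65, 8.9), (70, 8.9), (75, 8.7), (80, 8.4), (85, 8.3), (90, 7.7), (95, 7.1), (100, 6.7), (105, 6.0), (110, 5.3), (115, 5.7), (120, 5.1), (125, 5.1), (130, 5.3), (135, 6.0), (140, 6.1), (145, 6.2)]
top -1 [(-10, 9.6), (-5, 9.6), (0, 9.7), (5, 9.6), (10, 9.7), (15, 9.9), (20, 9.7), (25, 9.8), (30, 9.6), (35, 9.7), (40, 9.6), (45, 9.9), (50, 9.5), (55, 9.7), (60, 9.7), (65, 10.4), (70, 11.0), (75, 11.9), (80, 11.3), (85, 11.5), (90, 10.1), (95, 10.5), (100, 11.4), (105, 10.6), (110, 10.3), (115, 10.6), (120, 10.4), (125, 10.4), (130, 10.4), (135, 11.1), (140, 10.8), (145, 10.9)]
```

```bash
python3 -m pendant '[[0,0,25,0,0,0,0],[0,0,26,0,0,0,0],[0,0,0,0,0,0,0],[0,0,0,0,0,0,0],[1,6,0,0,0,0,0],[1,6,0,0,0,0,0],[4,6,0,0,0,0,0],[3,6,0,0,0,0,0],[3,6,0,0,0,0,0]]'; python3 where.py;python3 -m pendant '[[2,6,0,0,0,0,0],[2,6,0,0,0,0,0]]'; python3 where.py
```

```text
time_s: 31.23
eef_pos: [0.4912, -0.1227, -0.004]
tcp_rot: [[-0.998, 0.062, 0.002], [0.062, 0.998, -0.0], [-0.002, 0.0, -1.0]]
force: [0.4, -2.3, -0.3]
grip_width: 0.0004
grasp_force: 1.1
t 31.2333 bay mm [-187.2 -172. ] z -4.0 toolyaw -3.57 tilt [ 0.002 -0.   ] F bay [ 0.6 -2.3]
time_s: 31.4
eef_pos: [0.4871, -0.1107, -0.0046]
tcp_rot: [[-0.998, 0.063, 0.0], [0.063, 0.998, -0.0], [-0.0, -0.0, -1.0]]
force: [0.2, -3.0, -0.1]
grip_width: 0.0006
grasp_force: 1.5
t 31.4 bay mm [-192.1 -160.3] z -4.6 toolyaw -3.61 tilt [ 0. -0.] F bay [ 0.4 -2.9]
```

```bash
python3 -m pendant '[[0,7,0,0,0,0,0],[-1,7,0,0,0,0,0],[-1,7,0,0,0,0,0],[-4,7,0,0,0,0,0]]'; python3 where.py;python3 -m pendant '[[-4,7,0,0,0,0,0],[-5,6,0,0,0,0,0],[-6,6,0,0,0,0,0],[-6,5,0,0,0,0,0]]'; python3 where.py; python3 -m pendant '[[-4,3,0,0,0,0,0],[-4,2,0,0,0,0,0],[-3,0,0,0,0,0,0]]'; python3 where.py
```

```text
time_s: 31.73
eef_pos: [0.4937, -0.0831, -0.0054]
tcp_rot: [[-0.998, 0.063, -0.003], [0.063, 0.998, -0.0], [0.003, -0.0, -1.0]]
force: [-1.2, -2.3, 0.5]
grip_width: 0.0006
grasp_force: 1.5
t 31.7333 bay mm [-187.2 -132.3] z -5.4 toolyaw -3.64 tilt [-0.003 -0.   ] F bay [-1.1 -2.4]
time_s: 32.07
eef_pos: [0.5178, -0.0603, -0.0052]
tcp_rot: [[-0.998, 0.063, -0.001], [0.063, 0.998, 0.0], [0.001, -0.0, -1.0]]
force: [-1.9, -1.5, -0.2]
grip_width: 0.0003
grasp_force: 1.2
t 32.0667 bay mm [-164.7 -108. ] z -5.2 toolyaw -3.61 tilt [-0.001  0.   ] F bay [-1.8 -1.6]
time_s: 32.32
eef_pos: [0.5288, -0.0561, -0.0052]
tcp_rot: [[-0.998, 0.063, -0.002], [0.063, 0.998, 0.0], [0.002, 0.0, -1.0]]
force: [-5.8, 2.3, 2.1]
grip_width: 0.0002
grasp_force: 3.2
t 32.3167 bay mm [-154.  -103.1] z -5.2 toolyaw -3.61 tilt [-0.002  0.   ] F bay [-5.9  1.9]
```

```bash
python3 -m pendant '[[-1.5,0,0,0,0,0,0],[-1.5,0,0,0,0,0,0]]'; python3 where.py;python3 -m pendant '[[20,0,0,0,0,0,0],[35,0,0,0,0,0,0],[20,0,-30,0,0,0,0],[20,0,-40,0,0,0,0],[0,0,-40,0,0,0,0],[0,0,-40,0,0,0,0],[0,0,0,0,0,0,0]]'; python3 where.py
python3 - <<'E'
from h import *
from btn import scan,B
f=grab("scene"); t=grab("top")
for s in(1,-1): print([a for a in scan(f,s) if a[0]>=100],[a for a in scan(f,s) if a[0]<=20])
# hotplate near edge & knob in top
cv2.imwrite("pics/topend.png",t["image"][:,:,::-1])
# tip positions: scan grey-vs-tan along y just robot-side: width of button via scene, fine angle scan
for s in(1,-1):
  for pvx in(-.1385,-.1365):
    im=f["image"].astype(float); o=[]
    for k in range(112,134,2):
        th=np.radians(145+k)*s; r=[]
        for d in np.arange(.055,.08,.003):
            u,v=proj(f,[*B(np.array([pvx,.157*s])+d*np.array([np.cos(th),np.sin(th)])),.038]); c=cv2.getRectSubPix(f["image"],(1,1),(float(u),float(v)))[0,0].astype(float); r.append(c.sum()/3)
        o.append((k,int(np.mean(r))))
    print(s,pvx,o)
E
```

```text
time_s: 32.48
eef_pos: [0.5286, -0.0569, -0.0058]
tcp_rot: [[-0.998, 0.064, -0.007], [0.064, 0.998, 0.0], [0.007, -0.0, -1.0]]
force: [-9.0, 3.2, 3.1]
grip_width: 0.0003
grasp_force: 4.4
t 32.4833 bay mm [-154.1 -103.9] z -5.8 toolyaw -3.69 tilt [-0.007  0.   ] F bay [-9.2  2.6]
time_s: 33.07
eef_pos: [0.4456, -0.0503, 0.1513]
tcp_rot: [[-0.998, 0.061, 0.021], [0.061, 0.998, 0.002], [-0.021, 0.003, -1.0]]
force: [1.2, 0.8, -0.4]
grip_width: 0.0003
grasp_force: 0.0
t 33.0667 bay mm [-237.3 -102.6] z 151.3 toolyaw -3.48 tilt [0.021 0.002] F bay [1.1 0.8]
[(100, 10.1), (105, 10.1), (110, 9.7), (115, 9.2), (120, 7.0), (125, 6.1), (130, 6.8), (135, 7.1), (140, 7.2), (145, 7.2)] [(-10, 10.1), (-5, 10.2), (0, 10.2), (5, 10.2), (10, 10.1), (15, 10.2), (20, 10.1)]
[(100, 10.2), (105, 10.0), (110, 10.0), (115, 9.6), (120, 8.1), (125, 6.3), (130, 7.2), (135, 7.4), (140, 7.2), (145, 7.1)] [(-10, 10.2), (-5, 10.2), (0, 10.1), (5, 10.2), (10, 10.1), (15, 10.2), (20, 10.2)]
1 -0.1385 [(112, 163), (114, 163), (116, 163), (118, 164), (120, 160), (122, 150), (124, 145), (126, 140), (128, 137), (130, 145), (132, 150)]
1 -0.1365 [(112, 163), (114, 163), (116, 164), (118, 161), (120, 151), (122, 145), (124, 141), (126, 136), (128, 143), (130, 150), (132, 151)]
-1 -0.1385 [(112, 163), (114, 164), (116, 165), (118, 164), (120, 164), (122, 153), (124, 132), (126, 123), (128, 131), (130, 141), (132, 148)]
-1 -0.1365 [(112, 164), (114, 165), (116, 164), (118, 164), (120, 156), (122, 137), (124, 123), (126, 128), (128, 140), (130, 148), (132, 149)]
```

```bash
python3 -m pendant '[[0,0,0,0,0,0,0],[0,0,0,0,0,0,0],[0,0,0,0,0,0,0],[0,0,0,0,0,0,0]]' >/dev/null; python3 -c "
from cell import ticket
print(ticket.finish_job())"
```

```text
the job is handed in; nothing more can be done
None
```

I handed the job in at about 33 s, with the hotplate pressed on the back stop at both corners and both turn-buttons swung to about 125° (2.18 rad); the result was not shown, and on the final left-corner push the wrist sensor briefly read about 26 N against the 25 N limit, so that push may have failed it.

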